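Cover the staining jars from the flap dispenser

ROBOT

A 6-joint arm with a two-finger parallel gripper is mounted at the origin on a cart in front of the work surface, level with it; the furniture and walls round the work are solid. World frame = base frame: x ahead of the robot, y to its left, z up, the work surface at z = 0. Lengths are in m, angles in rad, forces in N, time in s.
With the tool pointing down it reaches from about 0.275 to 0.725 m from the base axis. Payload 15.9 kg.
Tool frame: the origin (TCP) lies at the very end of the fingers, on their centre line; the grasp point (between the pads) lies 19 mm behind it (manip.grip_point_offset is the distance from the TCP to the grasp point, in m); z points along the fingers, y is the line along which they close (so a half turn about z gives the same grasp; the last joint's range is limited). The gripper opens to 85 mm and grips with 20 to 120 N. Pads are 22 mm wide; open, the fingers measure 114 mm over their backs; the gripper's body (76 mm by 85 mm) begins 54 mm behind the grasp point. The pads swing forward as they close: fully open they stand 13 mm farther back than shut.
Start: joints at [1.137, 0.213, -0.034, 1.323, 0, 1.571], TCP at [0.21, 0.454, 0.231] pointing down, gripper open.
Joint ranges: [-2.98, 2.98], [-0.74, 1.72], [-1.14, 1.35], [-2.1, 2.04], [-1.57, 1.44], [-3.14, 3.14]. Speed limits (rad/s): [1.89, 1.89, 2.39, 2.57, 3.14, 3.14].

INTERFACE

Orientations are given as [roll, pitch, yaw] about the fixed x, y, z axes, in that order (R = Rz(yaw) Ry(pitch) Rx(roll)).
In Python, from bench import manip, get_image, get_calibration, ticket, masks_of, landmark_of gives the robot as it stands.
- The arm moves only by the tool jog_arm, never from a script. Its argument "plan" is a list of rows, each an object with "offset": the shift along the world's x, y, z in units of 0.3 m (1.0 is 0.3 m), a list of three; "twist": the turn about the world's z in units of pi/2 rad (1.0 is pi/2 rad); "grip": the opening, from -1 (shut) to 1 (fully open), so that 0 is half open. A call has 1 to 10 rows; each row is the pose to reach, as a shift and turn from the pose commanded when the call began; what a row does not reach only later rows make up. A row lasts 1/12 s, in which the tool goes at most 41.7 mm and 7.16 degrees, less where a joint would pass 70% of its speed; a pose out of reach is approached as far as the arm can. A call with a number of a shift or a turn outside -1 to 1 is refused whole. A call with a gripper value outside its range is refused whole. The fingers move at their own pace and stop on an object; the grip force is fixed at half the most. Time passes only in rows, so rows that repeat a pose let the fingers close. It gives the time, the measured TCP pose, the force, the opening and the grip force at its end, in the units of the state.
- manip.observe(): the state, without advancing time (a new reading comes with each control period).
- get_image(name): name is "side" or "top"; returns the picture (480x640x3 uint8, red, green, blue); there is no depth.
- get_calibration(name): a dict with "camera_matrix" (3x3 intrinsics, pixels), "k1" (the pictures are not rectified: a ray, as slopes to the right and down, at radius r is drawn at 1 + k1 r^2 times it, then the intrinsics apply), "T" (4x4, takes a point from camera to world coordinates). Camera axes: x right, y down, z forward; pixel columns grow to the right and rows downward; lengths in m; the calibration is good to about 2 mm. A picture is of the moment at which its call begins. get_calibration takes no time and is no camera call.
- ticket.close_job(): hands the job in; it is judged then, once.
Trained networks look in the newest picture that a camera, given by its name, has taken for a name from the list of things; names that differ only in an ending like _2 or _b are one class to them, and where a whole thing is asked for, a point or a joint stands for the part that bears it (a point fixed in the world has none). Each returns a list of dicts, best first, with "score" (0 to 1); they miss things now and then, are a little off and sometimes report something else, mostly with a low value. They report only what shows in the picture. A call takes as long as a camera call. They do not tell look-alikes from the thing itself.
- masks_of(camera, thing): "region" (480x640 bool, what is visible of it) and "bbox" ([left, top, right, bottom] as shares, 0 to 1, of the picture: columns of its width, rows of its height, round what is visible of it).
- landmark_of(camera, thing): "location" ([column, row] as shares, 0 to 1, of the picture: columns of its width, rows of its height: a listed point, or the origin of a listed thing).
The state is a dict: "t": time; "q": joint angles; "qd": joint speeds; "joint_efforts": joint torques, N m; "tool_pos": TCP position; "eef_rot": TCP orientation; "contact_force": force on the tool from outside, world axes, zero at the start; "wrist_torque": the same for the moment, N m; "grip_width": opening from 0.0 (shut) to 1.0 (fully open); "gripper_force": force on a finger pad.
Only numpy, scipy, OpenCV 4.12 (cv2) and the standard library are available. Lean on these libraries where they do the work, as an engineer would, in place of code of your own. Each camera call takes 0.05 s, during which the arm holds its last target. There are 200 camera calls.

TASK

Set the holding weight on the dispenser's push-down pad so that its sprung flap stays open, and put one of the steel covers from inside on every open staining jar, seated level with its skirt down round the jar's rim, the jars left standing upright on the drying cabinet. Then take the weight off, so that the flap springs shut, and stand it upright on the middle of its round parking mat. Leave the small petri dish lying nearby where it is.

Things in the scene. Friction and masses are not known exactly. Their poses are not given: they have to be found in the camera images.
- dispenser: cover dispenser, a fixed painted box 172 x 172 x 46 mm (floor 6 mm, walls 4 mm thick) standing on the drying cabinet. Origin: centre of its underside; x runs to the hinge side (away from the robot), y left, z up. Inside are 2 x 2 square cells (centres at x and y = +-41 mm, parted by 14 mm high ridges), each holding one cover. A see-through flap closes the top; on the right side (-y) stands the push-down pad
- flap (a joint): angle of the flap, a 172 x 172 mm pane hinged along the top edge of the far (+x) wall: 0 is shut, 1.85 fully open, standing up and leaning back past upright. It is linked to the push-down pad: pushing the pad down 45 mm opens it fully; a spring shuts it again when the pad is let go
- pad_top (a point): centre of the floor of the push-down pad, a level shallow tray (rubber floor 66 x 66 mm, surrounded by a 4 mm thick rim that stands 14 mm above it) beside the dispenser's right wall, at x = -30 mm, y = -131 mm in the dispenser's frame. This floor stands 60 mm over the cabinet when up and 15 mm when fully down (it moves straight down and stays level). Pushing it all the way takes about 5 N; the weight alone holds it down
- weight: holding weight, a steel disc 58 mm across and 30 mm high with a black upright knob 20 mm across and 30 mm high on top (60 mm high in all), 0.65 to 0.82 kg. Origin: centre of its underside, z up through the knob
- parking_mat: fixed round rubber mat, 76 mm across, 3 mm thick, in front of the dispenser; the weight starts on it. Origin: centre of its underside
- dispenser_hinge (a point): middle of the flap's hinge line, on top of the dispenser's far wall, 46 mm over the cabinet
- jar_a: open glass staining jar, 75 mm across the foot, 93 mm high, rim 54 mm across outside; may be absent. Origin: centre of its underside, z up
- jar_b: open glass staining jar, 75 mm across the foot, 93 mm high, rim 54 mm across outside; may be absent. Origin: centre of its underside, z up
- jar_c: open glass staining jar, 70 mm across the foot, 88 mm high, rim 52 mm across outside; may be absent. Origin: centre of its underside, z up
- jar_d: open glass staining jar, 70 mm across the foot, 88 mm high, rim 52 mm across outside; may be absent. Origin: centre of its underside, z up
- cover_0: steel jar cover, all four alike: a disc 65 mm across with a 7 mm deep skirt below (60 mm across inside) that drops round a jar's rim, and a black upright knob 18 mm across and 26 mm high on top (36 mm high in all), 50 g. Origin: centre of the skirt's lower edge, z up through the knob; on a seated cover it lies 7 mm below the jar's rim. At the start it lies knob up in a cell, on the dispenser's floor
- cover_1: steel jar cover, all four alike: a disc 65 mm across with a 7 mm deep skirt below (60 mm across inside) that drops round a jar's rim, and a black upright knob 18 mm across and 26 mm high on top (36 mm high in all), 50 g. Origin: centre of the skirt's lower edge, z up through the knob; on a seated cover it lies 7 mm below the jar's rim. At the start it lies knob up in a cell, on the dispenser's floor
- cover_2: steel jar cover, all four alike: a disc 65 mm across with a 7 mm deep skirt below (60 mm across inside) that drops round a jar's rim, and a black upright knob 18 mm across and 26 mm high on top (36 mm high in all), 50 g. Origin: centre of the skirt's lower edge, z up through the knob; on a seated cover it lies 7 mm below the jar's rim. At the start it lies knob up in a cell, on the dispenser's floor
- cover_3: steel jar cover, all four alike: a disc 65 mm across with a 7 mm deep skirt below (60 mm across inside) that drops round a jar's rim, and a black upright knob 18 mm across and 26 mm high on top (36 mm high in all), 50 g. Origin: centre of the skirt's lower edge, z up through the knob; on a seated cover it lies 7 mm below the jar's rim. At the start it lies knob up in a cell, on the dispenser's floor
- petri_dish: small clear petri dish with a rubber ring in it, a bystander, 69 mm across, 13 mm high, origin under its centre; leave it alone
Mind the look-alikes: they are no part of the job. Leave any green look-alike of the weight alone.

How it is judged:
By the outcome, as a careful person would: the job done as asked, in the order asked, and still so for the second after the job is handed in, with the robot touching nothing.
Of jar_a, jar_b, jar_c, jar_d only 3 to 4 are there at a start; the rules pass over those that are not, and their reading is None.
At some moment in a run one of weight may be knocked a few centimetres aside while the robot is not near it.
Once in a run the grip may slacken for a moment while it holds something.
It also fails if it takes over 200 s, if anything falls off the work surface, if the arm or the gripper's body presses on something with over 40 N, if the wrist force passes 120 N, or if a joint passes its speed limit or range.

## Working session

There is one attempt and no reset: what is moved stays moved. The work goes in short steps, Python scripts to look and compute and a tool call to move; the robot and the scene stay as the last step left them, time stands still between calls to the robot, and variables do not carry over. Pictures are saved under pics/ and viewed, at most 14 in all, crops included, and the job is handed in when it is done.

Besides the shell and the picture viewer there is one more tool, called after ">>>" by a JSON object that holds its "fn" and its "kwargs", one argument or row to a line. jog_arm: Moves the arm, as the interface text tells. Shifts and turns lie within -1 to 1; 1 stands for 0.3 m of shift or pi/2 rad of turn. Its arguments: {"type":"object","properties":{"plan":{"type":"array","items":{"type":"object","properties":{"offset":{"type":"array","items":{"type":"number","minimum":-1,"maximum":1}},"twist":{"type":"number","minimum":-1,"maximum":1},"grip":{"type":"number"}}}}},"required":["plan"]}

```bash
mkdir -p pics; cat > h.py <<'E'
import numpy as np, cv2
from bench import manip, get_image, get_calibration, ticket, masks_of, landmark_of
def shot(cam,fn=None,crop=None,scale=1):
    im=get_image(cam)
    if fn:
        o=im if crop is None else im[crop[1]:crop[3],crop[0]:crop[2]]
        if scale!=1:o=cv2.resize(o,None,fx=scale,fy=scale,interpolation=cv2.INTER_CUBIC)
        cv2.imwrite('pics/'+fn,o[:,:,::-1])
    return im
def ray(cam,px):
    c=get_calibration(cam);K=np.array(c["camera_matrix"]);T=np.array(c["T"]);k=c["k1"]
    d=np.array([(px[0]-K[0,2])/K[0,0],(px[1]-K[1,2])/K[1,1]]);u=d.copy()
    for _ in range(20):u=d/(1+k*(u@u))
    return T[:3,3],T[:3,:3]@np.array([u[0],u[1],1])
def onz(cam,px,z):
    o,d=ray(cam,px);return o+d*(z-o[2])/d[2]
def proj(cam,P):
    c=get_calibration(cam);K=np.array(c["camera_matrix"]);T=np.array(c["T"])
    p=T[:3,:3].T@(np.array(P)-T[:3,3]);u=p[:2]/p[2];u=u*(1+c["k1"]*(u@u))
    return np.array([K[0,0]*u[0]+K[0,2],K[1,1]*u[1]+K[1,2]])
def tri(p1,p2):
    o1,d1=ray('top',p1);o2,d2=ray('side',p2)
    A=np.array([d1,-d2]).T;s=np.linalg.lstsq(A,o2-o1,rcond=None)[0]
    a=o1+s[0]*d1;b=o2+s[1]*d2;return (a+b)/2,np.linalg.norm(a-b)
S=np.array([640,480])
def lm(cam,t,z=None,mins=.2):
    for r in landmark_of(cam,t):
        if r["score"]<mins:continue
        p=np.array(r["location"])*S
        print(cam,t,round(r["score"],2),p.round(1),'' if z is None else onz(cam,p,z).round(4))
E
python3 - <<'E'
from h import *
shot('top','t0.png');shot('side','s0.png')
for cam in('top','side'):
    T=np.array(get_calibration(cam)["T"]);print(cam,T[:3,3].round(3),T[:3,2].round(3))
    for t,z in(('weight',.003),('parking_mat',0),('dispenser',0),('dispenser_hinge',.046),('pad_top',.06),('jar_a',0),('jar_c',0),('cover_0',.006),('petri_dish',0)):lm(cam,t,z)
print({k:np.round(v,3) for k,v in manip.observe().items()}, manip.grip_point_offset)
E
```

```text
top [ 0.4   -0.058  1.112] [ 0.13   0.011 -0.991]
top weight 0.58 [334.3 307.4] [ 0.4113 -0.0798  0.003 ]
top parking_mat 0.92 [330.8 308.4] [ 0.4095 -0.0726  0.    ]
top dispenser 0.74 [360.7 219.1] [ 0.5977 -0.1428  0.    ]
top dispenser_hinge 0.71 [420.4 294.2] [ 0.4324 -0.2533  0.046 ]
top dispenser_hinge 0.57 [359.2 175.1] [ 0.6825 -0.1398  0.046 ]
top pad_top 0.83 [426.4 228.2] [ 0.5643 -0.27    0.06  ]
top jar_a 0.88 [276.7 205.5] [0.6332 0.0371 0.    ]
top jar_a 0.84 [217.9 283.1] [0.4696 0.1649 0.    ]
top jar_a 0.6 [220.8 216.8] [0.6121 0.1581 0.    ]
top jar_a 0.6 [274.1 297.9] [0.4349 0.0463 0.    ]
top jar_c 0.88 [276.7 205.5] [0.6332 0.0371 0.    ]
top jar_c 0.84 [217.9 283.1] [0.4696 0.1649 0.    ]
top jar_c 0.6 [220.8 216.8] [0.6121 0.1581 0.    ]
top jar_c 0.6 [274.1 297.9] [0.4349 0.0463 0.    ]
top petri_dish 0.81 [423.6 297.1] [ 0.4275 -0.2681  0.    ]
top petri_dish 0.57 [357.5 176.3] [ 0.6921 -0.1395  0.    ]
side [0.365 0.598 0.663] [ 0.194 -0.733 -0.652]
side weight 0.87 [426.1 246. ] [ 0.3629 -0.1815  0.003 ]
side weight 0.56 [391.2 281.8] [ 0.4111 -0.071   0
[... 511 characters left out ...]
212 0.0419 0.    ]
side jar_c 0.96 [323.1 387.4] [0.4706 0.1655 0.    ]
side jar_c 0.78 [239.5 364.8] [0.6012 0.1606 0.    ]
side petri_dish 0.93 [398.7 215.7] [ 0.4267 -0.2624  0.    ]
{'t': np.float64(1.0), 'q': array([ 1.137,  0.213, -0.034,  1.323, -0.   ,  1.571]), 'qd': array([ 0.001,  0.002,  0.   ,  0.001, -0.   ,  0.   ]), 'joint_efforts': array([ 3.0000e-03, -6.8598e+01,  4.8734e+01,  1.0000e-03,  0.0000e+00,
        0.0000e+00]), 'tool_pos': array([0.21 , 0.454, 0.231]), 'eef_rot': array([3.142, 0.   , 2.708]), 'contact_force': array([ 0.031,  0.43 , -0.513]), 'wrist_torque': array([ 0.036, -0.063,  0.02 ]), 'gripper_force': np.float64(0.0), 'grip_width': np.float64(0.999)} 0.0187
```

View pics/t0.png

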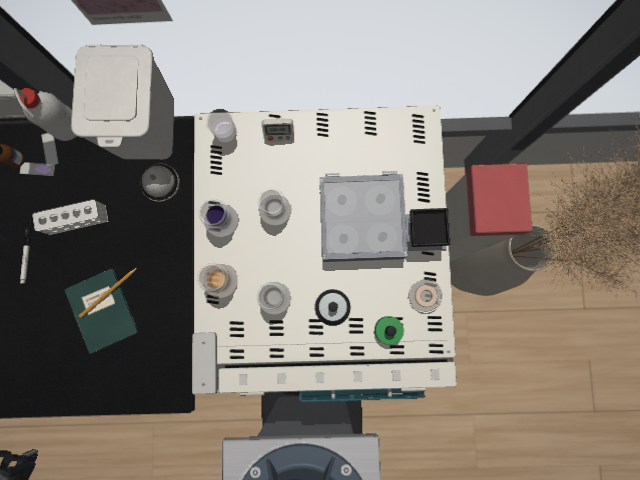

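View pics/s0.png

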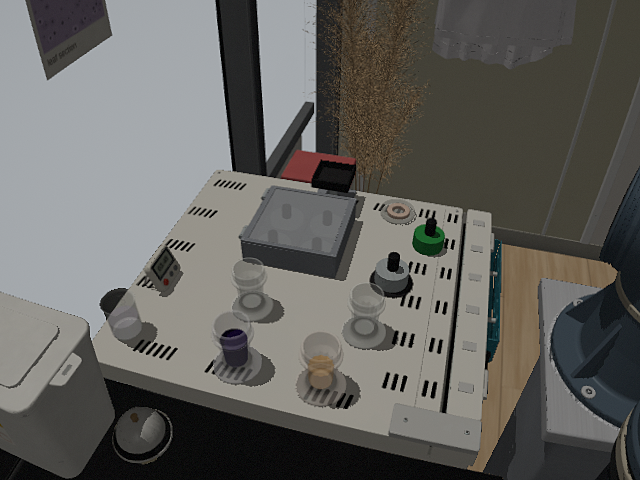

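Top view: steel weight (333,307) on its mat. The green look-alike is at (389,331), so I'll leave it. Four open jars at (217,215), (273,207), (217,280) and (274,298); the plain beaker at (223,128) is no jar. Next I'll fit the known shapes to the network masks and check one enlarged crop.

```bash
cat > fit.py <<'E'
from h import *
from scipy.optimize import minimize
U=8
def circ(x,y,z,r,n=48):
    a=np.linspace(0,2*np.pi,n,endpoint=False);return np.c_[x+r*np.cos(a),y+r*np.sin(a),0*a+z]
def jar(p,foot=.075,h=.093,rim=.054): return np.r_[circ(p[0],p[1],0,foot/2),circ(p[0],p[1],h,rim/2)]
def box(p,z0=0,z1=.046,s=.172):
    c,s_=np.cos(p[2]),np.sin(p[2]);q=[]
    for z in(z0,z1):
        for a,b in((-1,-1),(1,-1),(1,1),(-1,1)):
            X,Y=a*s/2,b*s/2;q.append([p[0]+c*X-s_*Y,p[1]+s_*X+c*Y,z])
    return np.array(q)
def wt(p,z0=.003): return np.r_[circ(p[0],p[1],z0,.029),circ(p[0],p[1],z0+.03,.029),circ(p[0],p[1],z0+.06,.010)]
def cov(p,z0=.006): return np.r_[circ(p[0],p[1],z0,.0325),circ(p[0],p[1],z0+.01,.0325),circ(p[0],p[1],z0+.036,.009)]
def hullmask(pts,o,sz):
    m=np.zeros((sz[1]*U,sz[0]*U),np.uint8)
    h=cv2.convexHull(((pts-o+.5)*U).round().astype(np.int32));cv2.fillConvexPoly(m,h,1);return m
def fit(model,regs,p0):
    """regs: {cam: bool mask}"""
    tg={}
    for cam,r in regs.items():
        n,l,st,_=cv2.connectedComponentsWithStats(r.astype(np.uint8));r=l==1+np.argmax(st[1:,4])
        ys,xs=np.nonzero(r);o=np.array([xs.min()-15,ys.min()-15]);sz=np.array([xs.max(),ys.max()])+16-o
        m=cv2.resize(r[o[1]:o[1]+sz[1],o[0]:o[0]+sz[0]].astype(np.float32),None,fx=U,fy=U,interpolation=cv2.INTER_LINEAR)>.5
        c=np.argwhere(m)[:,::-1].astype(np.int32);t=np.zeros(m.shape,np.uint8);cv2.fillConvexPoly(t,cv2.convexHull(c),1);tg[cam]=(t,o,sz)
    def cost(p):
        return sum((hullmask(np.array([proj(cam,q) for q in model(p)]),o,sz)^t).sum()/t.sum() for cam,(t,o,sz) in tg.items())
    s=np.array(p0,float);sim=np.vstack([s]+[s+np.eye(len(s))[i]*(.006 if i<2 else .05) for i in range(len(s))])
    r=minimize(cost,s,method='Nelder-Mead',options=dict(initial_simplex=sim,xatol=1e-4,fatol=1e-4));return r.x,r.fun
E
cat > m1.py <<'E'
from fit import *
M={}
shot('top');shot('side')
for cam in('top','side'):
    for t in('weight','jar_a','dispenser','cover_0'):
        M[cam,t]=[r for r in masks_of(cam,t) if r["score"]>.25]
        for r in M[cam,t]:r["c"]=(np.array(r["bbox"]).reshape(2,2).mean(0)*S)
        print(cam,t,[(round(r["score"],2),r["c"].round()) for r in M[cam,t]])
def near(cam,t,P):
    c=proj(cam,P);L=[r for r in M[cam,t] if np.linalg.norm(r["c"]-c)<22]
    return min(L,key=lambda r:np.linalg.norm(r["c"]-c))["region"] if L else None
for nm,t,mod,p0,zc in([('jar75 %d'%i,'jar_a',jar,p,.045) for i,p in enumerate(((.625,.04),(.47,.165),(.605,.159),(.435,.046)))]+[('jar70 %d'%i,'jar_a',lambda p:jar(p,.07,.088,.052),p,.045) for i,p in enumerate(((.625,.04),(.47,.165),(.605,.159),(.435,.046)))]
   +[('weight','weight',wt,(.411,-.075),.02),('disp','dispenser',box,(.6,-.144,0.),.02)]):
    R={c:near(c,t,[*p0[:2],zc]) for c in('top','side')};R={c:r for c,r in R.items() if r is not None}
    for sub in([R] if len(R)<2 else [R]+[{c:R[c]} for c in R]):
        if sub:x,f=fit(mod,sub,p0);print(nm,list(sub),x.round(4),round(f,3))
E
python3 m1.py; python3 - <<'E'
from h import *
a=cv2.imread('pics/t0.png')
cv2.imwrite('pics/c0.png',cv2.resize(a[165:345,195:455],None,fx=3,fy=3,interpolation=cv2.INTER_CUBIC))
E
```

```text
top weight [(0.95, array([389., 331.])), (0.71, array([337., 306.]))]
top jar_a [(0.93, array([273., 299.])), (0.78, array([274., 206.])), (0.69, array([220., 217.])), (0.64, array([218., 282.]))]
top dispenser [(0.79, array([385., 215.]))]
top cover_0 [(0.45, array([275., 206.]))]
side weight [(0.82, array([428., 240.])), (0.68, array([391., 272.]))]
side jar_a [(0.95, array([321., 369.])), (0.93, array([252., 290.])), (0.74, array([363., 315.])), (0.65, array([237., 349.]))]
side dispenser [(0.55, array([298., 220.]))]
side cover_0 []Traceback (most recent call last):
  File "m1.py", line 16, in <module>
    if sub:x,f=fit(mod,sub,p0);print(nm,list(sub),x.round(4),round(f,3))
               ~~~^^^^^^^^^^^^
  File "fit.py", line 29, in fit
    r=minimize(cost,s,method='Nelder-Mead',options=dict(initial_simplex=sim,xatol=1e-4,fatol=1e-4));return r.x,r.fun
    res = _minimize_neldermead(fun, x0, args, callback, bounds=bounds,
                               **options)
    fxr = func(xr)
    fx = function(np.copy(x), *(wrapper_args + args))
  File "fit.py", line 27, in cost
    return sum((hullmask(np.array([proj(cam,q) for q in model(p)]),o,sz)^t).sum()/t.sum() for cam,(t,o,sz) in tg.items())
  File "fit.py", line 27, in <genexpr>
    return sum((hullmask(np.array([proj(cam,q) for q in model(p)]),o,sz)^t).sum()/t.sum() for cam,(t,o,sz) in tg.items())
                                   ~~~~^^^^^^^
  File "h.py", line 18, in proj
    c=get_calibration(cam);K=np.array(c["camera_matrix"]);T=np.array(c["T"])
ValueError: time passes only in moves, steps and waits
```

View pics/c0.png

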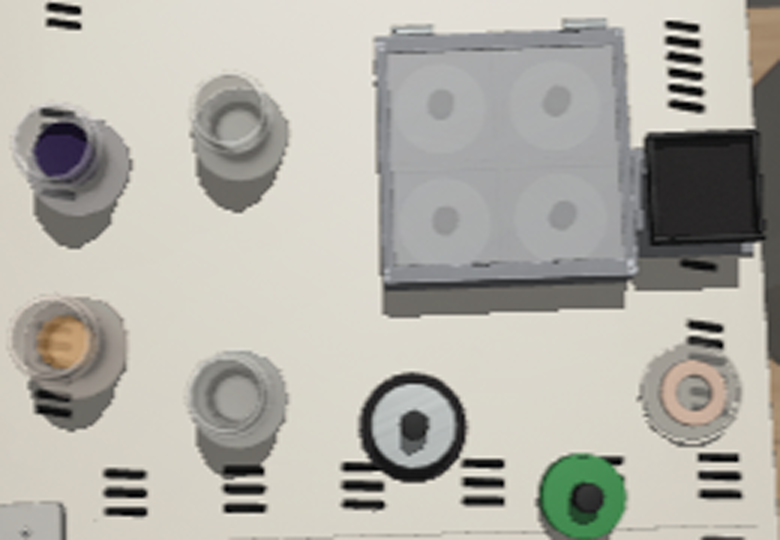

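The crop confirms it: steel weight at crop (413,427) on its black mat, green look-alike at (583,497), four open jars, and four covers under the flap. I'll cache the calibration and fit.

```bash
sed -i 's/^def shot/import functools\nget_calibration=functools.lru_cache(get_calibration)\ndef shot/' h.py
python3 m1.py | grep -v score; python3 - <<'E'
from h import *
from scipy.optimize import least_squares
def w(c): return np.array(c)/3+[195,165]-1/3
cs=[w(c) for c in((377,39),(623,31),(635,276),(384,284))]  # far-left, far-right, near-right, near-left at z=.046
P=np.array([onz('top',c,.046)[:2] for c in cs]);print(P.round(4))
L=np.array([[1,1],[1,-1],[-1,-1],[-1,1]])*.086
f=lambda p:((L@np.array([[np.cos(p[2]),np.sin(p[2])],[-np.sin(p[2]),np.cos(p[2])]])+p[:2])-P).ravel()
r=least_squares(f,[.6,-.14,0]);print(r.x.round(4),r.fun.round(4))
x,y,a=r.x;R=np.array([[np.cos(a),-np.sin(a)],[np.sin(a),np.cos(a)]])
print('pad',R@[-.03,-.131]+[x,y])
for q,k in(((.041,.041),(441,103)),((.041,-.041),(557,100)),((-.041,.041),(445,220)),((-.041,-.041),(563,215))):
    print('cell',R@q+[x,y],'knob',onz('top',w(k),.042))
P=[onz('top',w(c),.074)[:2] for c in((646,135),(758,131),(762,240),(650,242))];print('padrim',np.mean(P,0),np.round(P,3))
for k in((56,144),(230,113),(54,337),(232,393)):print('rim',onz('top',w(k),.093).round(4))
print('wt',onz('top',w((413,424)),.063),'mat',onz('top',w((413,427)),.003))
E
```

```text
top weight [(0.8, array([333., 307.])), (0.61, array([389., 330.]))]
top jar_a [(0.97, array([217., 280.])), (0.94, array([273., 298.])), (0.74, array([275., 206.])), (0.67, array([218., 219.]))]
top dispenser [(0.86, array([385., 218.]))]
top cover_0 []
side weight [(0.96, array([391., 273.])), (0.6, array([429., 239.]))]
side jar_a [(0.94, array([236., 347.])), (0.94, array([363., 316.])), (0.83, array([321., 369.])), (0.71, array([253., 290.])), (0.44, array([389., 285.]))]
side dispenser [(0.73, array([297., 220.]))]
side cover_0 []
jar75 0 ['top', 'side'] [0.6247 0.0417] 0.284
jar75 0 ['top'] [0.6246 0.0416] 0.097
jar75 0 ['side'] [0.625  0.0402] 0.184
jar75 1 ['top', 'side'] [0.4762 0.1608] 0.082
jar75 1 ['top'] [0.4764 0.1605] 0.036
jar75 1 ['side'] [0.4762 0.161 ] 0.047
jar75 2 ['top', 'side'] [0.6058 0.1584] 0.065
jar75 2 ['top'] [0.6065 0.1587] 0.034
jar75 2 ['side'] [0.6053 0.159 ] 0.023
jar75 3 ['top', 'side'] [0.4365 0.0466] 0.219
jar75 3 ['top'] [0.437  0.0464] 0.09
jar75 3 ['side'] [0.4364 0.0448] 0.126
jar70 0 ['top', 'side'] [0.625  0.0423] 0.134
jar70 0 ['top'] [0.6
[... 691 characters left out ...]
-01 -2.000e-04] [ 0.0007  0.001   0.0006 -0.0007 -0.0008 -0.001  -0.0004  0.0007]
pad [ 0.56434014 -0.27483364]
cell [ 0.63537557 -0.10284828] knob [ 0.63388092 -0.10174951  0.042     ]
cell [ 0.63535868 -0.18484827] knob [ 0.63343712 -0.18193064  0.042     ]
cell [ 0.55337557 -0.10283138] knob [ 0.55204821 -0.10164612  0.042     ]
cell [ 0.55335868 -0.18483138] knob [ 0.55303217 -0.1824823   0.042     ]
padrim [ 0.56454787 -0.27303976] [[ 0.601 -0.236]
 [ 0.601 -0.311]
 [ 0.528 -0.309]
 [ 0.529 -0.235]]
rim [0.6032 0.1548 0.093 ]
rim [0.6204 0.0397 0.093 ]
rim [0.476  0.1565 0.093 ]
rim [0.4364 0.0416 0.093 ]
wt [ 0.41360007 -0.07486207  0.063     ] mat [ 0.41228059 -0.07578512  0.003     ]
```

>>> {"fn": "jog_arm", "kwargs": {
  "plan": [
    {"offset": [0.34, -0.88, 0], "twist": -0.724, "grip": 0},
    {"offset": [0.34, -0.88, 0], "twist": -0.724, "grip": 0},
    {"offset": [0.34, -0.88, 0], "twist": -0.724, "grip": 0},
    {"offset": [0.34, -0.88, 0], "twist": -0.724, "grip": 0},
    {"offset": [0.34, -0.88, 0], "twist": -0.724, "grip": 0},
    {"offset": [0.34, -0.88, 0], "twist": -0.724, "grip": 0},
    {"offset": [0.34, -0.88, 0], "twist": -0.724, "grip": 0},
    {"offset": [0.34, -0.88, 0], "twist": -0.724, "grip": 0},
    {"offset": [0.34, -0.88, 0], "twist": -0.724, "grip": 0},
    {"offset": [0.34, -0.88, 0], "twist": -0.724, "grip": 0}
  ]
}}

```text
t: 2.83
tool_pos: [0.3125, 0.1891, 0.2315]
eef_rot: [3.141, -0.0, 1.562]
contact_force: [-0.7, 0.0, 0.4]
grip_width: 0.496
gripper_force: 0.0
```

>>> {"fn": "jog_arm", "kwargs": {
  "plan": [
    {"offset": [0.337, -0.881, 0], "twist": 0.005, "grip": 0},
    {"offset": [0.337, -0.881, 0], "twist": 0.005, "grip": 0},
    {"offset": [0.337, -0.881, 0], "twist": 0.005, "grip": 0},
    {"offset": [0.337, -0.881, 0], "twist": 0.005, "grip": 0},
    {"offset": [0.337, -0.881, 0], "twist": 0.005, "grip": 0},
    {"offset": [0.337, -0.881, -0.1], "twist": 0.005, "grip": 0},
    {"offset": [0.337, -0.881, -0.3], "twist": 0.005, "grip": 0},
    {"offset": [0.337, -0.881, -0.37], "twist": 0.005, "grip": 0},
    {"offset": [0.337, -0.881, -0.37], "twist": 0.005, "grip": 0},
    {"offset": [0.337, -0.881, -0.37], "twist": 0.005, "grip": 0}
  ]
}}

```text
t: 3.67
tool_pos: [0.4111, -0.075, 0.1165]
eef_rot: [-3.135, -0.001, 1.581]
contact_force: [-0.7, -0.7, -0.3]
grip_width: 0.498
gripper_force: 0.0
```

```bash
cat > look.py <<'E'
import sys
from fit import *
# overlay: rims and weight
im={c:shot(c) for c in('top','side')}
def rings(cam,L,crop,sc,fn):
    o=cv2.resize(im[cam][crop[1]:crop[3],crop[0]:crop[2]],None,fx=sc,fy=sc,interpolation=cv2.INTER_CUBIC)[:,:,::-1].copy()
    for x,y,z,r in L:
        q=((np.array([proj(cam,p) for p in circ(x,y,z,r)])-crop[:2]+.5)*sc).round().astype(np.int32)
        cv2.polylines(o,[q],True,(0,0,255),1)
    cv2.imwrite('pics/'+fn,o)
J=[(.625,.0423,.088,.026),(.4762,.1608,.093,.027),(.606,.1587,.093,.027),(.4363,.047,.088,.026)]
if __name__=='__main__':
    L=J+[(.413,-.0743,.063,.010),(.413,-.0743,.033,.029)]
    a=(195,175,355,335);b=(205,250,425,410)
    rings('top',L,a,2.5,'a.png');rings('side',L,b,1.8181,'b.png')
    A=cv2.imread('pics/a.png');B=cv2.imread('pics/b.png');B=cv2.resize(B,(400,291));B=cv2.copyMakeBorder(B,0,109,0,0,0)
    cv2.imwrite('pics/ov0.png',np.hstack([A,B]))
E
python3 look.py
```

```text
(no output)
```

View pics/ov0.png

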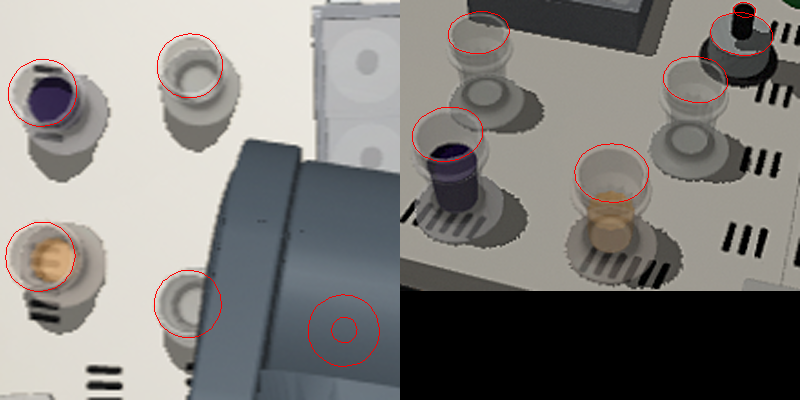

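>>> {"fn": "jog_arm", "kwargs": {
  "plan": [
    {"offset": [0, 0, -0.1], "twist": 0, "grip": 0},
    {"offset": [0, 0, -0.2], "twist": 0, "grip": 0},
    {"offset": [0, 0, -0.27], "twist": 0, "grip": 0},
    {"offset": [0, 0, -0.27], "twist": 0, "grip": 0},
    {"offset": [0, 0, -0.27], "twist": 0, "grip": 0},
    {"offset": [0, 0, -0.27], "twist": 0, "grip": 0}
  ]
}}

```text
t: 4.27
tool_pos: [0.4148, -0.0744, 0.0415]
eef_rot: [3.139, 0.0, 1.58]
contact_force: [0.5, -0.1, 1.0]
grip_width: 0.494
gripper_force: 0.0
```

>>> {"fn": "jog_arm", "kwargs": {
  "plan": [
    {"offset": [0, 0, -0.005], "twist": 0, "grip": -1},
    {"offset": [0, 0, -0.005], "twist": 0, "grip": -1},
    {"offset": [0, 0, -0.005], "twist": 0, "grip": -1},
    {"offset": [0, 0, -0.005], "twist": 0, "grip": -1},
    {"offset": [0, 0, -0.005], "twist": 0, "grip": -1},
    {"offset": [0, 0, -0.005], "twist": 0, "grip": -1}
  ]
}}

```text
t: 4.77
tool_pos: [0.4138, -0.0747, 0.039]
eef_rot: [3.14, 0.0, 1.579]
contact_force: [-4.0, 0.6, 13.1]
grip_width: 0.214
gripper_force: 58.2
```

```bash
python3 -c "
from h import *
o=manip.observe();print(o['tool_pos'],o['contact_force'],o['grip_width'])
shot('side','s1.png',(330,200,490,320),4)"
```

```text
[ 0.41379051 -0.07468693  0.03902485] [-4.00143447  0.62865218 13.13873691] 0.21425472846668842
```

View pics/s1.png

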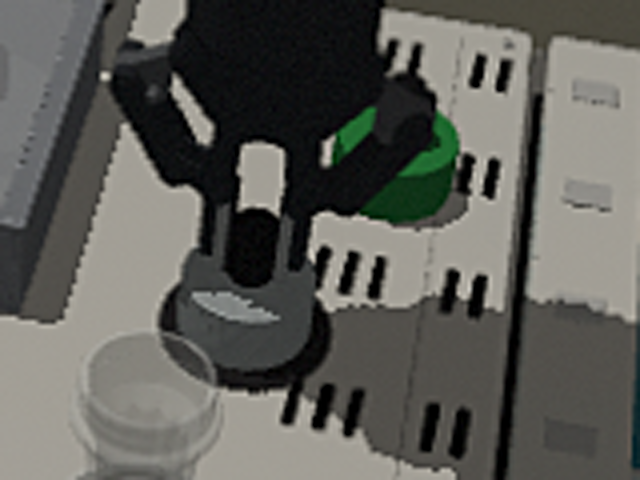

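>>> {"fn": "jog_arm", "kwargs": {
  "plan": [
    {"offset": [0, 0, 0.1], "twist": 0, "grip": -1},
    {"offset": [0, 0, 0.2], "twist": 0, "grip": -1},
    {"offset": [0, 0, 0.3], "twist": 0, "grip": -1},
    {"offset": [0, 0, 0.42], "twist": 0, "grip": -1},
    {"offset": [0, 0, 0.42], "twist": 0, "grip": -1},
    {"offset": [0.1, -0.13, 0.42], "twist": 0, "grip": -1},
    {"offset": [0.17, -0.22, 0.42], "twist": 0, "grip": -1},
    {"offset": [0.24, -0.31, 0.42], "twist": 0, "grip": -1},
    {"offset": [0.3, -0.4, 0.42], "twist": 0, "grip": -1},
    {"offset": [0.37, -0.49, 0.42], "twist": 0, "grip": -1}
  ]
}}

```text
t: 5.65
tool_pos: [0.5244, -0.223, 0.1632]
eef_rot: [-3.141, -0.0, 1.578]
contact_force: [1.0, 0.1, -6.6]
grip_width: 0.207
gripper_force: 61.4
```

>>> {"fn": "jog_arm", "kwargs": {
  "plan": [
    {"offset": [0.07, -0.09, 0], "twist": 0, "grip": -1},
    {"offset": [0.132, -0.175, 0], "twist": 0, "grip": -1},
    {"offset": [0.132, -0.175, 0], "twist": 0, "grip": -1},
    {"offset": [0.132, -0.175, 0], "twist": 0, "grip": -1},
    {"offset": [0.132, -0.175, 0], "twist": 0, "grip": -1},
    {"offset": [0.132, -0.175, 0], "twist": 0, "grip": -1}
  ]
}}

```text
t: 6.15
tool_pos: [0.5633, -0.2734, 0.1637]
eef_rot: [-3.141, -0.0, 1.579]
contact_force: [0.4, 0.2, -6.3]
grip_width: 0.211
gripper_force: 61.0
```

```bash
python3 - <<'E'
from fit import *
o=manip.observe();print(o['tool_pos'],o['contact_force'],o['grip_width'],o['eef_rot'])
im=shot('side','s2.png',(240,60,480,240),3.3)
for r in masks_of('side','weight'):
    c=np.array(r['bbox']).reshape(2,2).mean(0)*S;print(r['score'],c)
E
```

```text
[ 0.56334105 -0.27341421  0.16366297] [ 0.36156438  0.17733397 -6.2659148 ] 0.21102752997332913 [-3.14097562e+00 -4.44419774e-04  1.57882435e+00]
0.93 [334.848 137.592]
0.8 [430.144 238.752]
```

View pics/s2.png

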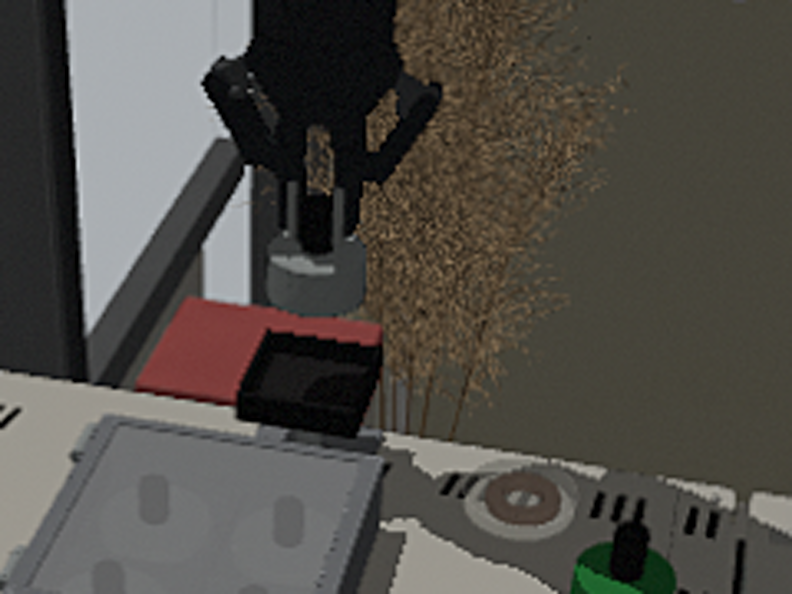

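>>> {"fn": "jog_arm", "kwargs": {
  "plan": [
    {"offset": [0.004, -0.002, -0.06], "twist": 0, "grip": -1},
    {"offset": [0.004, -0.002, -0.12], "twist": 0, "grip": -1},
    {"offset": [0.004, -0.002, -0.16], "twist": 0, "grip": -1},
    {"offset": [0.004, -0.002, -0.19], "twist": 0, "grip": -1},
    {"offset": [0.004, -0.002, -0.21], "twist": 0, "grip": -1},
    {"offset": [0.004, -0.002, -0.215], "twist": 0, "grip": -1},
    {"offset": [0.004, -0.002, -0.215], "twist": 0, "grip": -1},
    {"offset": [0.004, -0.002, -0.215], "twist": 0, "grip": -1}
  ]
}}

```text
t: 6.92
tool_pos: [0.5654, -0.2748, 0.1001]
eef_rot: [3.141, 0.0, 1.578]
contact_force: [-0.5, 0.2, -6.9]
grip_width: 0.211
gripper_force: 61.0
```

```bash
python3 - <<'E'
from fit import *
shot('side','s3.png',(270,90,400,200),5)
E
```

```text
(no output)
```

View pics/s3.png

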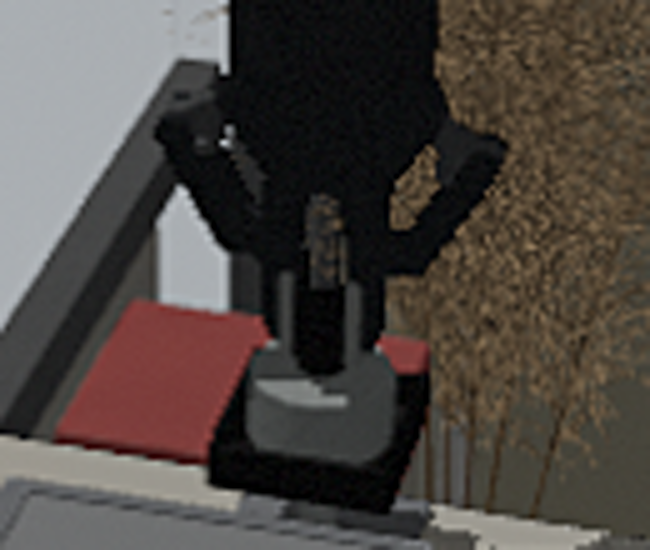

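The weight sits inside the tray's rim with nothing touching. I'll push it down.

>>> {"fn": "jog_arm", "kwargs": {
  "plan": [
    {"offset": [0, 0, -0.02], "twist": 0, "grip": -1},
    {"offset": [0, 0, -0.04], "twist": 0, "grip": -1},
    {"offset": [0, 0, -0.06], "twist": 0, "grip": -1},
    {"offset": [0, 0, -0.08], "twist": 0, "grip": -1},
    {"offset": [0, 0, -0.1], "twist": 0, "grip": -1},
    {"offset": [0, 0, -0.12], "twist": 0, "grip": -1},
    {"offset": [0, 0, -0.14], "twist": 0, "grip": -1},
    {"offset": [0, 0, -0.15], "twist": 0, "grip": -1},
    {"offset": [0, 0, -0.155], "twist": 0, "grip": -1},
    {"offset": [0, 0, -0.155], "twist": 0, "grip": -1}
  ]
}}

```text
t: 7.8
tool_pos: [0.5645, -0.2747, 0.0521]
eef_rot: [-3.14, -0.0, 1.578]
contact_force: [0.3, -0.8, -2.9]
grip_width: 0.208
gripper_force: 61.5
```

>>> {"fn": "jog_arm", "kwargs": {
  "plan": [
    {"offset": [0, 0, 0], "twist": 0, "grip": -0.2},
    {"offset": [0, 0, 0], "twist": 0, "grip": -0.2},
    {"offset": [0, 0, 0], "twist": 0, "grip": -0.2},
    {"offset": [0, 0, 0], "twist": 0, "grip": -0.2},
    {"offset": [0, 0, 0.1], "twist": 0, "grip": -0.2},
    {"offset": [0, 0, 0.2], "twist": 0, "grip": -0.2},
    {"offset": [0, 0, 0.3], "twist": 0, "grip": -0.2},
    {"offset": [0, 0, 0.4], "twist": 0, "grip": -0.2},
    {"offset": [0, 0, 0.5], "twist": 0, "grip": -0.2},
    {"offset": [0, 0, 0.6], "twist": 0, "grip": -0.2}
  ]
}}

```text
t: 8.63
tool_pos: [0.5648, -0.2746, 0.2347]
eef_rot: [3.141, 0.0, 1.578]
contact_force: [-0.2, -0.1, 0.4]
grip_width: 0.398
gripper_force: 0.0
```

```bash
python3 - <<'E'
from h import *
shot('top');a=shot('side')
from bench import landmark_of
for c in('top','side'):
    lm(c,'weight',.015);lm(c,'cover_0',.006)
b=get_image('top')
x=cv2.resize(a[100:280,230:430],(400,360));y=cv2.resize(b[160:340,300:500],(400,360))
cv2.imwrite('pics/st4.png',np.hstack([x,y])[:,:,::-1])
E
```

```text
top weight 0.6 [426.7 230.3] [ 0.5668 -0.2794  0.015 ]
top weight 0.43 [387.7 332.2] [ 0.3575 -0.1877  0.015 ]
top weight 0.2 [220.5 217.8] [0.6071 0.1559 0.015 ]
top cover_0 0.97 [339.9 199.8] [ 0.6401 -0.0994  0.006 ]
top cover_0 0.94 [381.2 239.7] [ 0.551  -0.1839  0.006 ]
top cover_0 0.76 [344.1 242.2] [ 0.5481 -0.1052  0.006 ]
top cover_0 0.61 [377.1 197.7] [ 0.6421 -0.1792  0.006 ]
side weight 0.89 [331.8 196. ] [ 0.5671 -0.2708  0.015 ]
side weight 0.69 [287.1 218. ] [ 0.6328 -0.1775  0.015 ]
side weight 0.66 [425.7 245.5] [ 0.3638 -0.1685  0.015 ]
side cover_0 0.86 [289.8 219.1] [ 0.6304 -0.1863  0.006 ]
side cover_0 0.82 [273.  247.4] [ 0.6352 -0.0985  0.006 ]
side cover_0 0.65 [327.4 225.8] [ 0.5544 -0.186   0.006 ]
side cover_0 0.57 [314.5 254.7] [ 0.5564 -0.0997  0.006 ]
```

View pics/st4.png

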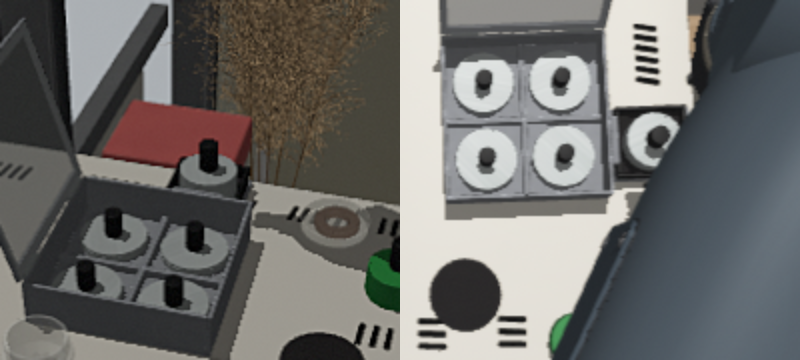

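The flap stands open, all four covers show, and the weight is in the pad. Next: fit the covers, and refine the jars and mat.

```bash
cat > m2.py <<'E'
import sys
from fit import *
def mat(p): return np.r_[circ(p[0],p[1],0,.038),circ(p[0],p[1],.003,.038)]
I=[('mat','parking_mat',mat,(.4125,-.0755),0)]+[('cov%d'%i,'cover_0',cov,p,.02) for i,p in enumerate(((.635,-.102),(.635,-.183),(.553,-.102),(.553,-.183)))]
I+=[('jarA','jar_a',lambda p:jar(p,.07,.088,.052),(.625,.042),.045),('jarD','jar_a',lambda p:jar(p,.07,.088,.052),(.436,.047),.045),('jarB','jar_a',jar,(.476,.161),.045),('jarC','jar_a',jar,(.606,.159),.045),('weight','weight',lambda p:wt(p,.015),(.565,-.2745),.04)]
def run(names,n=1):
    for k in range(n):
        for c in('top','side'):
            shot(c);MM={t:masks_of(c,t) for t in {i[1] for i in I if i[0] in names}}
            for nm,t,mod,p0,zc in I:
                if nm not in names:continue
                q=proj(c,[*p0,zc]);L=[(np.linalg.norm(np.array(r["bbox"]).reshape(2,2).mean(0)*S-q),r) for r in MM[t] if r['score']>.25];L=[l for l in L if l[0]<22]
                if L:
                    x,f=fit(mod,{c:min(L,key=lambda l:l[0])[1]['region']},p0);print(nm,c,x.round(4),round(f,3))
if __name__=='__main__':run(sys.argv[2:],int(sys.argv[1]))
E
python3 m2.py 2 mat cov0 cov1 cov2 cov3 jarA jarB jarC jarD weight | sort
```

```text
cov0 side [ 0.6363 -0.1079] 0.653
cov0 side [ 0.6376 -0.1125] 0.727
cov0 top [ 0.6363 -0.1012] 0.022
cov0 top [ 0.6367 -0.1007] 0.047
cov1 side [ 0.6363 -0.1813] 0.067
cov1 side [ 0.6373 -0.1835] 0.162
cov1 top [ 0.6354 -0.182 ] 0.025
cov1 top [ 0.6358 -0.1826] 0.035
cov2 side [ 0.5554 -0.1114] 0.737
cov2 side [ 0.5568 -0.1113] 0.667
cov2 top [ 0.5537 -0.1014] 0.037
cov2 top [ 0.5543 -0.1013] 0.04
cov3 side [ 0.5556 -0.1833] 0.027
cov3 side [ 0.5559 -0.1821] 0.034
cov3 top [ 0.554  -0.1824] 0.041
cov3 top [ 0.5554 -0.1825] 0.039
jarA side [0.624  0.0437] 0.074
jarA side [0.625 0.042] 0.079
jarA top [0.624  0.0432] 0.069
jarA top [0.6247 0.0422] 0.038
jarB side [0.4761 0.1607] 0.046
jarB side [0.4763 0.1615] 0.037
jarB top [0.476 0.161] 0.027
jarB top [0.476 0.161] 0.032
jarC side [0.6052 0.1591] 0.027
jarC top [0.6062 0.1585] 0.027
jarC top [0.6064 0.1595] 0.043
jarD side [0.4358 0.0473] 0.044
jarD side [0.4364 0.0493] 0.041
jarD top [0.4364 0.0464] 0.062
mat side [ 0.4117 -0.0746] 0.062
mat side [ 0.4133 -0.0749] 0.076
mat top [ 0.4125 -0.0735] 0.036
mat top [ 0.413  -0.0747] 0.031
weight side [ 0.5658 -0.2814] 0.324
weight side [ 0.5659 -0.2808] 0.304
weight top [ 0.5649 -0.2725] 0.22
weight top [ 0.5652 -0.2717] 0.258
```

>>> {"fn": "jog_arm", "kwargs": {
  "plan": [
    {"offset": [-0.032, 0.307, 0], "twist": -0.6, "grip": -0.3},
    {"offset": [-0.032, 0.307, 0], "twist": -0.6, "grip": -0.3},
    {"offset": [-0.032, 0.307, 0], "twist": -0.6, "grip": -0.3},
    {"offset": [-0.032, 0.307, 0], "twist": -0.6, "grip": -0.3},
    {"offset": [-0.032, 0.307, 0], "twist": -0.6, "grip": -0.3},
    {"offset": [-0.032, 0.307, 0], "twist": -0.6, "grip": -0.3},
    {"offset": [-0.032, 0.307, 0], "twist": -0.6, "grip": -0.3},
    {"offset": [-0.032, 0.307, 0], "twist": -0.6, "grip": -0.3}
  ]
}}

```text
t: 10.65
tool_pos: [0.5555, -0.1826, 0.2329]
eef_rot: [3.141, -0.0, 0.629]
contact_force: [-0.1, -0.2, 0.5]
grip_width: 0.35
gripper_force: 0.0
```

>>> {"fn": "jog_arm", "kwargs": {
  "plan": [
    {"offset": [0, 0, -0.1], "twist": -0.405, "grip": -0.3},
    {"offset": [0, 0, -0.2], "twist": -0.405, "grip": -0.3},
    {"offset": [0, 0, -0.3], "twist": -0.405, "grip": -0.3},
    {"offset": [0, 0, -0.4], "twist": -0.405, "grip": -0.3},
    {"offset": [0, 0, -0.5], "twist": -0.405, "grip": -0.3},
    {"offset": [0, 0, -0.5], "twist": -0.405, "grip": -0.3},
    {"offset": [0, 0, -0.5], "twist": -0.405, "grip": -0.3},
    {"offset": [0, 0, -0.5], "twist": -0.405, "grip": -0.3}
  ]
}}

```text
t: 11.32
tool_pos: [0.5563, -0.1829, 0.0846]
eef_rot: [3.141, -0.002, 0.004]
contact_force: [0.9, -0.8, 0.8]
grip_width: 0.35
gripper_force: 0.0
```

>>> {"fn": "jog_arm", "kwargs": {
  "plan": [
    {"offset": [0, 0, -0.07], "twist": 0, "grip": -0.3},
    {"offset": [0, 0, -0.14], "twist": 0, "grip": -0.3},
    {"offset": [0, 0, -0.19], "twist": 0, "grip": -0.3},
    {"offset": [0, 0, -0.21], "twist": 0, "grip": -0.3},
    {"offset": [0, 0, -0.21], "twist": 0, "grip": -0.3},
    {"offset": [0, 0, -0.21], "twist": 0, "grip": -1},
    {"offset": [0, 0, -0.21], "twist": 0, "grip": -1},
    {"offset": [0, 0, -0.21], "twist": 0, "grip": -1},
    {"offset": [0, 0, -0.21], "twist": 0, "grip": -1},
    {"offset": [0, 0, -0.21], "twist": 0, "grip": -1}
  ]
}}

```text
t: 12.15
tool_pos: [0.5566, -0.183, 0.0217]
eef_rot: [3.141, -0.003, 0.0]
contact_force: [-2.3, 0.4, 9.1]
grip_width: 0.18
gripper_force: 58.8
```

>>> {"fn": "jog_arm", "kwargs": {
  "plan": [
    {"offset": [0, 0, 0.05], "twist": 0, "grip": -1},
    {"offset": [0, 0, 0.12], "twist": 0, "grip": -1},
    {"offset": [0, 0, 0.22], "twist": 0, "grip": -1},
    {"offset": [0, 0, 0.32], "twist": 0, "grip": -1},
    {"offset": [0, 0, 0.42], "twist": 0, "grip": -1},
    {"offset": [0, 0, 0.52], "twist": 0, "grip": -1},
    {"offset": [0, 0, 0.6], "twist": 0, "grip": -1},
    {"offset": [-0.09, 0.1, 0.6], "twist": 0, "grip": -1},
    {"offset": [-0.17, 0.2, 0.6], "twist": 0, "grip": -1},
    {"offset": [-0.25, 0.3, 0.6], "twist": 0, "grip": -1}
  ]
}}

```text
t: 12.98
tool_pos: [0.48, -0.0921, 0.201]
eef_rot: [3.141, -0.002, -0.001]
contact_force: [0.3, 2.2, 0.7]
grip_width: 0.188
gripper_force: 59.3
```

>>> {"fn": "jog_arm", "kwargs": {
  "plan": [
    {"offset": [-0.05, 0.13, 0], "twist": 0, "grip": -1},
    {"offset": [-0.09, 0.26, 0], "twist": 0, "grip": -1},
    {"offset": [-0.12, 0.37, 0], "twist": 0, "grip": -1},
    {"offset": [-0.147, 0.467, 0], "twist": 0, "grip": -1},
    {"offset": [-0.147, 0.467, -0.1], "twist": 0, "grip": -1},
    {"offset": [-0.147, 0.467, -0.23], "twist": 0, "grip": -1},
    {"offset": [-0.147, 0.467, -0.27], "twist": 0, "grip": -1},
    {"offset": [-0.147, 0.467, -0.27], "twist": 0, "grip": -1},
    {"offset": [-0.147, 0.467, -0.27], "twist": 0, "grip": -1}
  ]
}}

```text
t: 13.73
tool_pos: [0.4372, 0.0205, 0.1194]
eef_rot: [-3.119, 0.001, 0.032]
contact_force: [-0.0, 0.5, -0.3]
grip_width: 0.182
gripper_force: 59.4
```

```bash
cat > held.py <<'E'
import sys
from fit import *
# fit held cover & jar in the side view
o=manip.observe();t=o['tool_pos'];print(t.round(4),o['contact_force'].round(1),o['grip_width'])
shot('side','h%s.png'%sys.argv[1],tuple(map(int,sys.argv[2:6])),5)
z0=t[2]-.0155
def disc(p): return np.r_[circ(p[0],p[1],z0,.0325),circ(p[0],p[1],z0+.01,.0325)]
for r in masks_of('side','cover_0'):
    c=np.array(r['bbox']).reshape(2,2).mean(0)*S
    if r['score']>.2 and np.linalg.norm(c-proj('side',[t[0],t[1],z0+.01]))<20:
        x,f=fit(cov2:=(lambda p:cov(p,z0)),{'side':r['region']},t[:2]);print('cover',r['score'],x.round(4),round(f,3),'exp px',proj('side',[t[0],t[1],z0+.01]),c)
E
python3 held.py 1 315 250 415 350
```

```text
[0.4372 0.0205 0.1194] [-0.   0.5 -0.3] 0.18193504566977722
cover 0.75 [0.4347 0.0227] 0.12 exp px [370.91406966 267.88610064] [371.488 272.952]
```

View pics/h1.png

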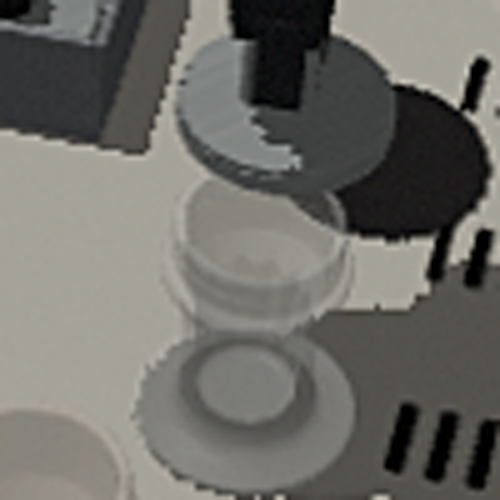

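```bash
python3 -c "
from h import *
o=manip.observe();print({k:np.round(v,3) for k,v in o.items()})"
```

```text
{'t': np.float64(13.833), 'q': array([ 0.031,  0.141, -0.409,  1.019,  0.022,  3.141]), 'qd': array([ 0.003, -0.004,  0.002, -0.006,  0.001,  0.001]), 'joint_efforts': array([ 4.8000e-02, -5.7408e+01,  4.4252e+01, -2.8000e-02,  1.2000e-01,
       -5.0000e-03]), 'tool_pos': array([0.438, 0.021, 0.12 ]), 'eef_rot': array([-3.119e+00, -2.000e-03,  3.200e-02]), 'contact_force': array([-0.21 , -0.133,  0.09 ]), 'wrist_torque': array([-0.043, -0.025, -0.046]), 'gripper_force': np.float64(59.364), 'grip_width': np.float64(0.188)}
```

>>> {"fn": "jog_arm", "kwargs": {
  "plan": [
    {"offset": [0, 0, 0], "twist": 0, "grip": -1},
    {"offset": [0, 0, 0], "twist": 0, "grip": -1}
  ]
}}

```text
t: 14.0
tool_pos: [0.4381, 0.0207, 0.12]
eef_rot: [-3.119, -0.002, 0.032]
contact_force: [0.9, 0.4, -0.9]
grip_width: 0.182
gripper_force: 59.4
```

>>> {"fn": "jog_arm", "kwargs": {
  "plan": [
    {"offset": [0, 0, 0.03], "twist": 0.28, "grip": -1},
    {"offset": [0, 0, 0.03], "twist": 0.28, "grip": -1},
    {"offset": [0, 0, 0.03], "twist": 0.28, "grip": -1},
    {"offset": [0, 0, 0.03], "twist": 0.28, "grip": -1},
    {"offset": [0, 0, 0.03], "twist": 0.28, "grip": -1},
    {"offset": [0, 0, 0.03], "twist": 0.28, "grip": -1},
    {"offset": [0, 0, 0.03], "twist": 0.28, "grip": -1}
  ]
}}

```text
t: 14.58
tool_pos: [0.4373, 0.0209, 0.1281]
eef_rot: [-3.119, -0.0, 0.47]
contact_force: [0.9, -0.5, -0.8]
grip_width: 0.186
gripper_force: 59.5
```

>>> {"fn": "jog_arm", "kwargs": {
  "plan": [
    {"offset": [0.002, 0.05, 0], "twist": 0, "grip": -1},
    {"offset": [0.002, 0.087, 0], "twist": 0, "grip": -1},
    {"offset": [0.002, 0.087, -0.02], "twist": 0, "grip": -1},
    {"offset": [0.002, 0.087, -0.03], "twist": 0, "grip": -1},
    {"offset": [0.002, 0.087, -0.03], "twist": 0, "grip": -1}
  ]
}}

```text
t: 15.0
tool_pos: [0.4373, 0.0466, 0.118]
eef_rot: [-3.119, 0.001, 0.472]
contact_force: [-0.7, 0.8, -0.6]
grip_width: 0.186
gripper_force: 59.5
```

```bash
python3 held.py 2 315 250 415 350
```

```text
[0.4373 0.0466 0.118 ] [-0.7  0.8 -0.6] 0.18563769858988355
cover 0.57 [0.4357 0.0472] 0.102 exp px [367.33177464 280.59709739] [368.896 285.552]
```

View pics/h2.png

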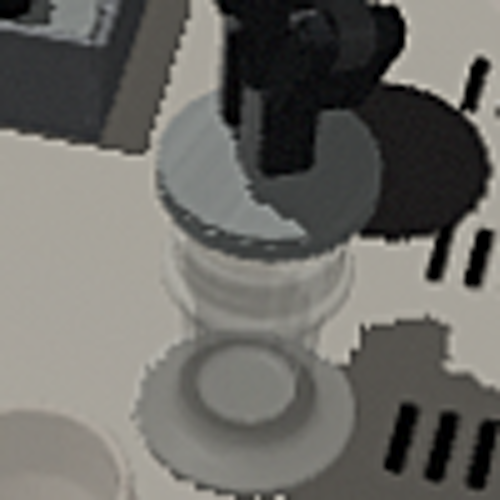

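>>> {"fn": "jog_arm", "kwargs": {
  "plan": [
    {"offset": [0.004, 0, -0.015], "twist": 0, "grip": -1},
    {"offset": [0.004, 0, -0.03], "twist": 0, "grip": -1},
    {"offset": [0.004, 0, -0.045], "twist": 0, "grip": -1},
    {"offset": [0.004, 0, -0.055], "twist": 0, "grip": -1},
    {"offset": [0.004, 0, -0.062], "twist": 0, "grip": -1},
    {"offset": [0.004, 0, -0.066], "twist": 0, "grip": -1},
    {"offset": [0.004, 0, -0.066], "twist": 0, "grip": -1}
  ]
}}

```text
t: 15.68
tool_pos: [0.4389, 0.0469, 0.0988]
eef_rot: [-3.119, 0.001, 0.472]
contact_force: [-0.4, 0.3, -0.2]
grip_width: 0.185
gripper_force: 59.5
```

>>> {"fn": "jog_arm", "kwargs": {
  "plan": [
    {"offset": [0, 0, -0.005], "twist": 0, "grip": -1},
    {"offset": [0, 0, -0.005], "twist": 0, "grip": -1},
    {"offset": [0, 0, -0.005], "twist": 0, "grip": -0.4},
    {"offset": [0, 0, -0.005], "twist": 0, "grip": -0.4},
    {"offset": [0, 0, -0.005], "twist": 0, "grip": -0.3},
    {"offset": [0, 0, 0.05], "twist": 0, "grip": -0.3},
    {"offset": [0, 0, 0.12], "twist": 0, "grip": -0.3},
    {"offset": [0, 0, 0.24], "twist": 0, "grip": -0.3},
    {"offset": [0, 0, 0.36], "twist": 0, "grip": -0.3},
    {"offset": [0, 0, 0.36], "twist": 0, "grip": -0.3}
  ]
}}

```text
t: 16.52
tool_pos: [0.4414, 0.0472, 0.213]
eef_rot: [-3.122, -0.007, 0.472]
contact_force: [2.0, -0.0, 1.9]
grip_width: 0.348
gripper_force: 0.0
```

```bash
cat > seat.py <<'E'
import sys
from fit import *
X,Y,h=map(float,sys.argv[1:4])
shot('side');z0=h-.007
print(manip.observe()['tool_pos'].round(4))
for r in masks_of('side','cover_0'):
    c=np.array(r['bbox']).reshape(2,2).mean(0)*S
    if r['score']>.2 and np.linalg.norm(c-proj('side',[X,Y,z0+.015]))<20:
        for dz in(-.003,0,.003,.006):
            x,f=fit(lambda p:cov(p,z0+dz),{'side':r['region']},(X,Y));print(dz,x.round(4),round(f,3))
E
python3 seat.py .4363 .0472 .088; python3 m2.py 1 cov0 cov1 cov2 weight | sort
```

```text
[0.4408 0.0471 0.2102]
-0.003 [0.4378 0.045 ] 0.034
0 [0.4377 0.0479] 0.041
0.003 [0.4372 0.0505] 0.049
0.006 [0.4369 0.0534] 0.059
cov0 side [ 0.6389 -0.1157] 0.892
cov0 top [ 0.6361 -0.1014] 0.076
cov1 side [ 0.6363 -0.1821] 0.048
cov1 top [ 0.6358 -0.1822] 0.027
cov2 side [ 0.5569 -0.1155] 0.791
weight side [ 0.566  -0.2799] 0.277
weight top [ 0.5646 -0.2738] 0.058
```

>>> {"fn": "jog_arm", "kwargs": {
  "plan": [
    {"offset": [0.09, -0.11, 0], "twist": 0, "grip": -0.3},
    {"offset": [0.17, -0.22, 0], "twist": 0, "grip": -0.3},
    {"offset": [0.25, -0.33, 0], "twist": 0, "grip": -0.3},
    {"offset": [0.33, -0.43, 0], "twist": 0, "grip": -0.3},
    {"offset": [0.38, -0.495, -0.05], "twist": 0, "grip": -0.3},
    {"offset": [0.38, -0.495, -0.17], "twist": 0, "grip": -0.3},
    {"offset": [0.38, -0.495, -0.3], "twist": 0, "grip": -0.3},
    {"offset": [0.38, -0.495, -0.42], "twist": 0, "grip": -0.3},
    {"offset": [0.38, -0.495, -0.42], "twist": 0, "grip": -0.3},
    {"offset": [0.38, -0.495, -0.42], "twist": 0, "grip": -0.3}
  ]
}}

```text
t: 17.75
tool_pos: [0.5515, -0.1012, 0.0801]
eef_rot: [-3.117, 0.003, 0.472]
contact_force: [-0.0, 0.3, 0.8]
grip_width: 0.347
gripper_force: 0.0
```

>>> {"fn": "jog_arm", "kwargs": {
  "plan": [
    {"offset": [0.004, 0, -0.07], "twist": 0, "grip": -0.3},
    {"offset": [0.004, 0, -0.14], "twist": 0, "grip": -0.3},
    {"offset": [0.004, 0, -0.19], "twist": 0, "grip": -0.3},
    {"offset": [0.004, 0, -0.2], "twist": 0, "grip": -0.3},
    {"offset": [0.004, 0, -0.2], "twist": 0, "grip": -0.3},
    {"offset": [0.004, 0, -0.2], "twist": 0, "grip": -0.3}
  ]
}}

```text
t: 18.25
tool_pos: [0.5555, -0.1017, 0.0232]
eef_rot: [-3.121, -0.002, 0.473]
contact_force: [0.6, 0.1, 0.1]
grip_width: 0.353
gripper_force: 0.0
```

Good. I'll close and lift.

>>> {"fn": "jog_arm", "kwargs": {
  "plan": [
    {"offset": [-0.003, 0, -0.006], "twist": 0, "grip": -1},
    {"offset": [-0.003, 0, -0.006], "twist": 0, "grip": -1},
    {"offset": [-0.003, 0, -0.006], "twist": 0, "grip": -1},
    {"offset": [-0.003, 0, -0.006], "twist": 0, "grip": -1},
    {"offset": [-0.003, 0, -0.006], "twist": 0, "grip": -1},
    {"offset": [-0.003, 0, -0.006], "twist": 0, "grip": -1}
  ]
}}

```text
t: 18.75
tool_pos: [0.5548, -0.1018, 0.0214]
eef_rot: [-3.121, -0.002, 0.472]
contact_force: [-0.6, 2.0, 13.7]
grip_width: 0.185
gripper_force: 58.3
```

>>> {"fn": "jog_arm", "kwargs": {
  "plan": [
    {"offset": [0, 0, 0.06], "twist": 0, "grip": -1},
    {"offset": [0, 0, 0.14], "twist": 0, "grip": -1},
    {"offset": [0, 0, 0.25], "twist": 0, "grip": -1},
    {"offset": [0, 0, 0.37], "twist": 0, "grip": -1},
    {"offset": [0, 0, 0.5], "twist": 0, "grip": -1},
    {"offset": [0, 0, 0.62], "twist": 0, "grip": -1},
    {"offset": [-0.03, 0.12, 0.62], "twist": 0, "grip": -1},
    {"offset": [-0.07, 0.24, 0.62], "twist": 0, "grip": -1},
    {"offset": [-0.11, 0.36, 0.62], "twist": 0, "grip": -1},
    {"offset": [-0.14, 0.48, 0.62], "twist": 0, "grip": -1}
  ]
}}

```text
t: 19.58
tool_pos: [0.5105, 0.0437, 0.2065]
eef_rot: [-3.12, -0.001, 0.472]
contact_force: [1.2, 0.1, 0.3]
grip_width: 0.185
gripper_force: 58.9
```

>>> {"fn": "jog_arm", "kwargs": {
  "plan": [
    {"offset": [-0.04, 0.12, 0], "twist": 0, "grip": -1},
    {"offset": [-0.08, 0.24, 0], "twist": 0, "grip": -1},
    {"offset": [-0.1, 0.34, 0], "twist": 0, "grip": -1},
    {"offset": [-0.118, 0.395, 0], "twist": 0, "grip": -1},
    {"offset": [-0.118, 0.395, -0.07], "twist": 0, "grip": -1},
    {"offset": [-0.118, 0.395, -0.18], "twist": 0, "grip": -1},
    {"offset": [-0.118, 0.395, -0.26], "twist": 0, "grip": -1},
    {"offset": [-0.118, 0.395, -0.28], "twist": 0, "grip": -1},
    {"offset": [-0.118, 0.395, -0.28], "twist": 0, "grip": -1},
    {"offset": [-0.118, 0.395, -0.28], "twist": 0, "grip": -1}
  ]
}}

```text
t: 20.42
tool_pos: [0.4765, 0.1611, 0.1227]
eef_rot: [-3.119, -0.001, 0.472]
contact_force: [0.8, 0.7, -0.0]
grip_width: 0.185
gripper_force: 58.9
```

```bash
python3 held.py 3 270 295 370 395;python3 m2.py 1 jarB
```

```text
[0.4765 0.1611 0.1227] [ 0.8  0.7 -0. ] 0.18451248186273927
cover 0.67 [0.476  0.1615] 0.161 exp px [320.68650391 332.48105689] [320.8  338.04]
jarB top [0.468  0.1479] 1.201
jarB side [0.4762 0.1612] 0.257
```

View pics/h3.png

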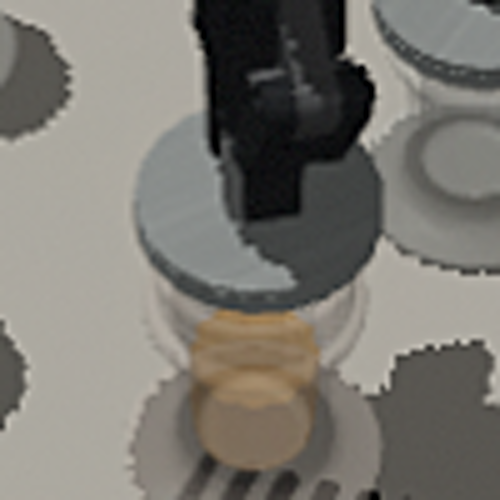

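>>> {"fn": "jog_arm", "kwargs": {
  "plan": [
    {"offset": [0, 0, -0.015], "twist": 0, "grip": -1},
    {"offset": [0, 0, -0.03], "twist": 0, "grip": -1},
    {"offset": [0, 0, -0.045], "twist": 0, "grip": -1},
    {"offset": [0, 0, -0.055], "twist": 0, "grip": -1},
    {"offset": [0, 0, -0.062], "twist": 0, "grip": -1},
    {"offset": [0, 0, -0.068], "twist": 0, "grip": -1},
    {"offset": [0, 0, -0.068], "twist": 0, "grip": -1}
  ]
}}

```text
t: 21.3
tool_pos: [0.476, 0.161, 0.101]
eef_rot: [-3.119, 0.0, 0.472]
contact_force: [-2.5, -0.5, 6.5]
grip_width: 0.182
gripper_force: 59.8
```

>>> {"fn": "jog_arm", "kwargs": {
  "plan": [
    {"offset": [0, 0, 0.003], "twist": 0, "grip": -0.4},
    {"offset": [0, 0, 0.003], "twist": 0, "grip": -0.4},
    {"offset": [0, 0, 0.003], "twist": 0, "grip": -0.3},
    {"offset": [0, 0, 0.003], "twist": 0, "grip": -0.3},
    {"offset": [0, 0, 0.05], "twist": 0, "grip": -0.3},
    {"offset": [0, 0, 0.12], "twist": 0, "grip": -0.3},
    {"offset": [0, 0, 0.24], "twist": 0, "grip": -0.3},
    {"offset": [0, 0, 0.36], "twist": 0, "grip": -0.3},
    {"offset": [0, 0, 0.36], "twist": 0, "grip": -0.3}
  ]
}}

```text
t: 22.05
tool_pos: [0.4781, 0.1617, 0.215]
eef_rot: [-3.121, -0.007, 0.472]
contact_force: [0.6, 0.6, 1.0]
grip_width: 0.347
gripper_force: 0.0
```

```bash
python3 seat.py .476 .161 .093; python3 m2.py 1 cov0 cov1 weight jarA jarC | sort
```

```text
[0.4776 0.1615 0.2121]
-0.003 [0.476 0.159] 0.022
0 [0.4755 0.1614] 0.019
0.003 [0.475  0.1637] 0.019
0.006 [0.4743 0.166 ] 0.025
cov0 side [ 0.6389 -0.1116] 0.711
cov0 top [ 0.6362 -0.1011] 0.035
cov1 side [ 0.6362 -0.1818] 0.045
cov1 top [ 0.6354 -0.1827] 0.044
jarA side [0.6243 0.0424] 0.065
jarA top [0.6253 0.042 ] 0.035
jarC side [0.6054 0.1595] 0.035
jarC top [0.6059 0.1587] 0.032
weight top [ 0.5649 -0.273 ] 0.051
```

>>> {"fn": "jog_arm", "kwargs": {
  "plan": [
    {"offset": [0.07, -0.11, 0], "twist": 0, "grip": -0.3},
    {"offset": [0.14, -0.22, 0], "twist": 0, "grip": -0.3},
    {"offset": [0.2, -0.33, 0], "twist": 0, "grip": -0.3},
    {"offset": [0.27, -0.44, 0], "twist": 0, "grip": -0.3},
    {"offset": [0.34, -0.55, 0], "twist": 0, "grip": -0.3},
    {"offset": [0.4, -0.66, 0], "twist": -0.05, "grip": -0.3},
    {"offset": [0.47, -0.77, 0], "twist": -0.1, "grip": -0.3},
    {"offset": [0.53, -0.873, 0], "twist": -0.16, "grip": -0.3},
    {"offset": [0.53, -0.873, 0], "twist": -0.237, "grip": -0.3},
    {"offset": [0.53, -0.873, -0.05], "twist": -0.237, "grip": -0.3}
  ]
}}

```text
t: 23.38
tool_pos: [0.6364, -0.1032, 0.1948]
eef_rot: [-3.12, -0.002, 0.089]
contact_force: [0.2, 0.4, 0.8]
grip_width: 0.351
gripper_force: 0.0
```

>>> {"fn": "jog_arm", "kwargs": {
  "plan": [
    {"offset": [0, 0, -0.1], "twist": 0, "grip": -0.3},
    {"offset": [0, 0, -0.2], "twist": 0, "grip": -0.3},
    {"offset": [0, 0, -0.3], "twist": 0, "grip": -0.3},
    {"offset": [0, 0, -0.36], "twist": 0, "grip": -0.3},
    {"offset": [0, 0, -0.36], "twist": 0, "grip": -0.3},
    {"offset": [0, 0, -0.36], "twist": 0, "grip": -0.3}
  ]
}}

```text
t: 23.88
tool_pos: [0.6343, -0.1008, 0.0854]
eef_rot: [-3.119, 0.002, 0.1]
contact_force: [-0.1, -0.8, -0.1]
grip_width: 0.349
gripper_force: 0.0
```

>>> {"fn": "jog_arm", "kwargs": {
  "plan": [
    {"offset": [0.002, 0, -0.06], "twist": 0, "grip": -0.3},
    {"offset": [0.002, 0, -0.12], "twist": 0, "grip": -0.3},
    {"offset": [0.002, 0, -0.17], "twist": 0, "grip": -0.3},
    {"offset": [0.002, 0, -0.2], "twist": 0, "grip": -0.3},
    {"offset": [0.002, 0, -0.208], "twist": 0, "grip": -0.3},
    {"offset": [0.002, 0, -0.208], "twist": 0, "grip": -0.3},
    {"offset": [0.002, 0, -0.208], "twist": 0, "grip": -0.3}
  ]
}}

```text
t: 24.47
tool_pos: [0.6363, -0.1011, 0.0248]
eef_rot: [-3.12, -0.001, 0.1]
contact_force: [1.5, -0.6, -0.6]
grip_width: 0.348
gripper_force: 0.0
```

>>> {"fn": "jog_arm", "kwargs": {
  "plan": [
    {"offset": [0, 0, -0.011], "twist": 0, "grip": -0.3},
    {"offset": [0, 0, -0.011], "twist": 0, "grip": -1},
    {"offset": [0, 0, -0.011], "twist": 0, "grip": -1},
    {"offset": [0, 0, -0.011], "twist": 0, "grip": -1},
    {"offset": [0, 0, -0.011], "twist": 0, "grip": -1},
    {"offset": [0, 0, -0.011], "twist": 0, "grip": -1},
    {"offset": [0, 0, -0.011], "twist": 0, "grip": -1}
  ]
}}

```text
t: 25.05
tool_pos: [0.6359, -0.1011, 0.0208]
eef_rot: [-3.12, -0.001, 0.1]
contact_force: [-0.6, 0.2, 6.9]
grip_width: 0.184
gripper_force: 58.5
```

>>> {"fn": "jog_arm", "kwargs": {
  "plan": [
    {"offset": [0, 0, 0.06], "twist": 0, "grip": -1},
    {"offset": [0, 0, 0.14], "twist": 0, "grip": -1},
    {"offset": [0, 0, 0.25], "twist": 0, "grip": -1},
    {"offset": [0, 0, 0.37], "twist": 0, "grip": -1},
    {"offset": [0, 0, 0.5], "twist": 0, "grip": -1},
    {"offset": [0, 0, 0.62], "twist": 0, "grip": -1},
    {"offset": [0, 0, 0.62], "twist": 0.08, "grip": -1},
    {"offset": [0, 0.06, 0.62], "twist": 0.16, "grip": -1},
    {"offset": [-0.02, 0.16, 0.62], "twist": 0.237, "grip": -1},
    {"offset": [-0.04, 0.28, 0.62], "twist": 0.237, "grip": -1}
  ]
}}

```text
t: 25.88
tool_pos: [0.6234, -0.0173, 0.206]
eef_rot: [-3.12, 0.0, 0.479]
contact_force: [0.8, 1.0, -0.9]
grip_width: 0.187
gripper_force: 58.6
```

>>> {"fn": "jog_arm", "kwargs": {
  "plan": [
    {"offset": [-0.01, 0.12, 0], "twist": 0, "grip": -1},
    {"offset": [-0.02, 0.24, 0], "twist": 0, "grip": -1},
    {"offset": [-0.04, 0.36, 0], "twist": 0, "grip": -1},
    {"offset": [-0.05, 0.48, 0], "twist": 0, "grip": -1},
    {"offset": [-0.06, 0.587, 0], "twist": 0, "grip": -1},
    {"offset": [-0.06, 0.587, -0.1], "twist": 0, "grip": -1},
    {"offset": [-0.06, 0.587, -0.2], "twist": 0, "grip": -1},
    {"offset": [-0.06, 0.587, -0.28], "twist": 0, "grip": -1},
    {"offset": [-0.06, 0.587, -0.28], "twist": 0, "grip": -1},
    {"offset": [-0.06, 0.587, -0.28], "twist": 0, "grip": -1}
  ]
}}

```text
t: 26.72
tool_pos: [0.6048, 0.159, 0.1219]
eef_rot: [-3.119, 0.002, 0.472]
contact_force: [1.0, 0.2, -0.5]
grip_width: 0.187
gripper_force: 58.6
```

```bash
python3 held.py 4 185 275 285 375
```

```text
[0.6048 0.159  0.1219] [ 1.   0.2 -0.5] 0.18661807911231884
cover 0.74 [0.6045 0.159 ] 0.065 exp px [229.33925827 311.76593255] [229.824 314.496]
```

View pics/h4.png

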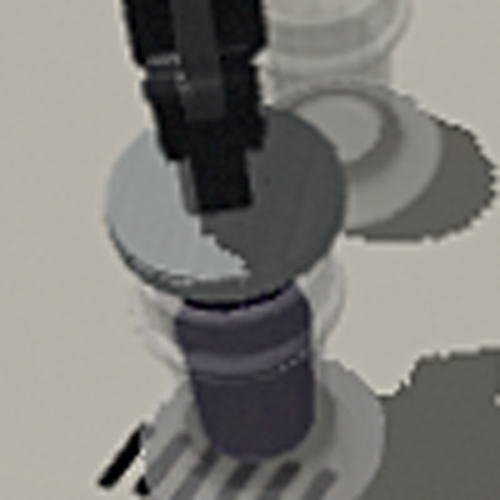

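>>> {"fn": "jog_arm", "kwargs": {
  "plan": [
    {"offset": [0.002, 0, -0.015], "twist": 0, "grip": -1},
    {"offset": [0.002, 0, -0.03], "twist": 0, "grip": -1},
    {"offset": [0.002, 0, -0.045], "twist": 0, "grip": -1},
    {"offset": [0.002, 0, -0.055], "twist": 0, "grip": -1},
    {"offset": [0.002, 0, -0.062], "twist": 0, "grip": -1},
    {"offset": [0.002, 0, -0.066], "twist": 0, "grip": -1},
    {"offset": [0.002, 0, -0.066], "twist": 0, "grip": -1}
  ]
}}

```text
t: 27.4
tool_pos: [0.6059, 0.1591, 0.102]
eef_rot: [-3.119, 0.001, 0.472]
contact_force: [-0.2, -0.1, -0.7]
grip_width: 0.186
gripper_force: 58.7
```

>>> {"fn": "jog_arm", "kwargs": {
  "plan": [
    {"offset": [0, 0, -0.004], "twist": 0, "grip": -1},
    {"offset": [0, 0, -0.004], "twist": 0, "grip": -0.4},
    {"offset": [0, 0, -0.002], "twist": 0, "grip": -0.4},
    {"offset": [0, 0, 0], "twist": 0, "grip": -0.3},
    {"offset": [0, 0, 0], "twist": 0, "grip": -0.3},
    {"offset": [0, 0, 0.05], "twist": 0, "grip": -0.3},
    {"offset": [0, 0, 0.12], "twist": 0, "grip": -0.3},
    {"offset": [0, 0, 0.24], "twist": 0, "grip": -0.3},
    {"offset": [0, 0, 0.36], "twist": 0, "grip": -0.3},
    {"offset": [0, 0, 0.36], "twist": 0, "grip": -0.3}
  ]
}}

```text
t: 28.23
tool_pos: [0.6083, 0.1597, 0.2175]
eef_rot: [-3.121, -0.008, 0.472]
contact_force: [1.9, 0.3, 1.1]
grip_width: 0.349
gripper_force: 0.0
```

```bash
python3 seat.py .606 .159 .093; python3 m2.py 1 cov1 weight jarA | sort
```

```text
[0.6079 0.1596 0.2144]
-0.003 [0.607 0.158] 0.039
0 [0.6056 0.1602] 0.045
0.003 [0.6044 0.1621] 0.053
0.006 [0.6031 0.1644] 0.061
cov1 side [ 0.6372 -0.1817] 0.055
cov1 top [ 0.6367 -0.1823] 0.055
jarA side [0.6243 0.042 ] 0.12
jarA top [0.6252 0.0419] 0.036
weight side [ 0.5658 -0.2804] 0.283
weight top [ 0.5644 -0.2727] 0.034
```

>>> {"fn": "jog_arm", "kwargs": {
  "plan": [
    {"offset": [0.01, -0.13, 0], "twist": 0, "grip": -0.3},
    {"offset": [0.02, -0.26, 0], "twist": 0, "grip": -0.3},
    {"offset": [0.03, -0.38, 0], "twist": 0, "grip": -0.3},
    {"offset": [0.04, -0.5, 0], "twist": 0, "grip": -0.3},
    {"offset": [0.06, -0.63, 0], "twist": -0.06, "grip": -0.3},
    {"offset": [0.07, -0.76, 0], "twist": -0.12, "grip": -0.3},
    {"offset": [0.08, -0.88, 0], "twist": -0.18, "grip": -0.3},
    {"offset": [0.1, -1, 0], "twist": -0.237, "grip": -0.3},
    {"offset": [0.1, -1, 0], "twist": -0.237, "grip": -0.3}
  ]
}}

```text
t: 29.48
tool_pos: [0.6359, -0.1469, 0.2095]
eef_rot: [-3.121, 0.001, 0.089]
contact_force: [-0.0, -0.0, -0.6]
grip_width: 0.349
gripper_force: 0.0
```

>>> {"fn": "jog_arm", "kwargs": {
  "plan": [
    {"offset": [0, -0.137, 0], "twist": 0, "grip": -0.3},
    {"offset": [0, -0.137, 0], "twist": 0, "grip": -0.3},
    {"offset": [0, -0.137, -0.1], "twist": 0, "grip": -0.3},
    {"offset": [0, -0.137, -0.2], "twist": 0, "grip": -0.3},
    {"offset": [0, -0.137, -0.3], "twist": 0, "grip": -0.3},
    {"offset": [0, -0.137, -0.4], "twist": 0, "grip": -0.3},
    {"offset": [0, -0.137, -0.4], "twist": 0, "grip": -0.3},
    {"offset": [0, -0.137, -0.4], "twist": 0, "grip": -0.3},
    {"offset": [0, -0.137, -0.4], "twist": 0, "grip": -0.3}
  ]
}}

```text
t: 30.23
tool_pos: [0.6368, -0.1821, 0.0921]
eef_rot: [-3.12, -0.001, 0.1]
contact_force: [0.9, -0.0, -0.8]
grip_width: 0.35
gripper_force: 0.0
```

>>> {"fn": "jog_arm", "kwargs": {
  "plan": [
    {"offset": [0, 0, -0.06], "twist": 0, "grip": -0.3},
    {"offset": [0, 0, -0.12], "twist": 0, "grip": -0.3},
    {"offset": [0, 0, -0.18], "twist": 0, "grip": -0.3},
    {"offset": [0, 0, -0.22], "twist": 0, "grip": -0.3},
    {"offset": [0, 0, -0.232], "twist": 0, "grip": -0.3},
    {"offset": [0, 0, -0.232], "twist": 0, "grip": -0.3},
    {"offset": [0, 0, -0.232], "twist": 0, "grip": -0.3}
  ]
}}

```text
t: 30.82
tool_pos: [0.6369, -0.1822, 0.0221]
eef_rot: [-3.12, -0.001, 0.1]
contact_force: [0.0, 0.2, -0.4]
grip_width: 0.351
gripper_force: 0.0
```

>>> {"fn": "jog_arm", "kwargs": {
  "plan": [
    {"offset": [-0.002, 0, -0.003], "twist": 0, "grip": -1},
    {"offset": [-0.002, 0, -0.003], "twist": 0, "grip": -1},
    {"offset": [-0.002, 0, -0.003], "twist": 0, "grip": -1},
    {"offset": [-0.002, 0, -0.003], "twist": 0, "grip": -1},
    {"offset": [-0.002, 0, -0.003], "twist": 0, "grip": -1},
    {"offset": [-0.002, 0, -0.003], "twist": 0, "grip": -1}
  ]
}}

```text
t: 31.32
tool_pos: [0.6365, -0.1822, 0.0216]
eef_rot: [-3.12, -0.002, 0.1]
contact_force: [-1.3, 0.3, 7.9]
grip_width: 0.185
gripper_force: 58.4
```

>>> {"fn": "jog_arm", "kwargs": {
  "plan": [
    {"offset": [0, 0, 0.06], "twist": 0, "grip": -1},
    {"offset": [0, 0, 0.14], "twist": 0, "grip": -1},
    {"offset": [0, 0, 0.25], "twist": 0, "grip": -1},
    {"offset": [0, 0, 0.37], "twist": 0, "grip": -1},
    {"offset": [0, 0, 0.5], "twist": 0, "grip": -1},
    {"offset": [0, 0, 0.62], "twist": 0, "grip": -1},
    {"offset": [0, 0, 0.62], "twist": 0.08, "grip": -1},
    {"offset": [0, 0.06, 0.62], "twist": 0.16, "grip": -1},
    {"offset": [-0.02, 0.16, 0.62], "twist": 0.237, "grip": -1},
    {"offset": [-0.03, 0.28, 0.62], "twist": 0.237, "grip": -1}
  ]
}}

```text
t: 32.15
tool_pos: [0.6263, -0.0984, 0.2066]
eef_rot: [-3.12, -0.001, 0.479]
contact_force: [0.3, 1.0, 0.3]
grip_width: 0.189
gripper_force: 58.7
```

>>> {"fn": "jog_arm", "kwargs": {
  "plan": [
    {"offset": [0, 0.12, 0], "twist": 0, "grip": -1},
    {"offset": [-0.006, 0.24, 0], "twist": 0, "grip": -1},
    {"offset": [-0.009, 0.36, 0], "twist": 0, "grip": -1},
    {"offset": [-0.009, 0.468, 0], "twist": 0, "grip": -1},
    {"offset": [-0.009, 0.468, -0.1], "twist": 0, "grip": -1},
    {"offset": [-0.009, 0.468, -0.2], "twist": 0, "grip": -1},
    {"offset": [-0.009, 0.468, -0.29], "twist": 0, "grip": -1},
    {"offset": [-0.009, 0.468, -0.29], "twist": 0, "grip": -1},
    {"offset": [-0.009, 0.468, -0.29], "twist": 0, "grip": -1},
    {"offset": [-0.009, 0.468, -0.29], "twist": 0, "grip": -1}
  ]
}}

```text
t: 32.98
tool_pos: [0.6247, 0.0424, 0.121]
eef_rot: [-3.12, -0.002, 0.472]
contact_force: [-0.1, 0.4, 0.4]
grip_width: 0.185
gripper_force: 58.7
```

```bash
python3 held.py 5 205 225 305 325
```

```text
[0.6247 0.0424 0.121 ] [-0.1  0.4  0.4] 0.18548865276721715
cover 0.69 [0.6232 0.0432] 0.079 exp px [246.18464078 253.81104349] [247.744 256.2  ]
```

View pics/h5.png

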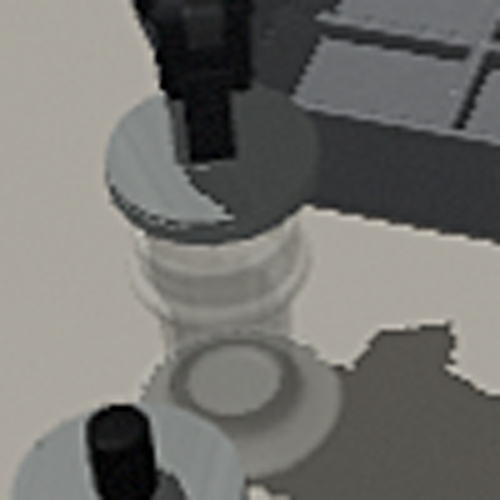

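>>> {"fn": "jog_arm", "kwargs": {
  "plan": [
    {"offset": [0.003, 0, -0.015], "twist": 0, "grip": -1},
    {"offset": [0.003, 0, -0.03], "twist": 0, "grip": -1},
    {"offset": [0.003, 0, -0.045], "twist": 0, "grip": -1},
    {"offset": [0.003, 0, -0.06], "twist": 0, "grip": -1},
    {"offset": [0.003, 0, -0.068], "twist": 0, "grip": -1},
    {"offset": [0.003, 0, -0.074], "twist": 0, "grip": -1},
    {"offset": [0.003, 0, -0.074], "twist": 0, "grip": -1}
  ]
}}

```text
t: 33.67
tool_pos: [0.6245, 0.0425, 0.0963]
eef_rot: [-3.119, 0.001, 0.472]
contact_force: [-0.1, 0.5, -1.1]
grip_width: 0.187
gripper_force: 58.7
```

>>> {"fn": "jog_arm", "kwargs": {
  "plan": [
    {"offset": [0, 0, -0.002], "twist": 0, "grip": -0.4},
    {"offset": [0, 0, 0], "twist": 0, "grip": -0.4},
    {"offset": [0, 0, 0], "twist": 0, "grip": -0.3},
    {"offset": [0, 0, 0], "twist": 0, "grip": -0.3},
    {"offset": [0, 0, 0.05], "twist": 0, "grip": -0.3},
    {"offset": [0, 0, 0.12], "twist": 0, "grip": -0.3},
    {"offset": [0, 0, 0.24], "twist": 0, "grip": -0.3},
    {"offset": [0, 0, 0.36], "twist": 0, "grip": -0.3},
    {"offset": [-0.1, -0.05, 0.45], "twist": 0.05, "grip": -0.3},
    {"offset": [-0.2, -0.1, 0.45], "twist": 0.1, "grip": -0.3}
  ]
}}

```text
t: 34.5
tool_pos: [0.5668, 0.0127, 0.2363]
eef_rot: [-3.123, -0.005, 0.634]
contact_force: [1.5, -0.8, 0.8]
grip_width: 0.348
gripper_force: 0.0
```

```bash
python3 seat.py .6247 .0421 .088; python3 - <<'E'
from h import *
a=shot('side');b=get_image('top')
x=cv2.resize(a[160:430,190:460],(400,400));y=cv2.resize(b[140:340,195:395],(400,400))
cv2.imwrite('pics/st5.png',np.hstack([x,y])[:,:,::-1])
E
```

```text
[0.5597 0.0101 0.2337]
-0.003 [0.6247 0.0406] 0.03
0 [0.6231 0.0435] 0.036
0.003 [0.6218 0.0462] 0.046
0.006 [0.6203 0.049 ] 0.055
```

View pics/st5.png

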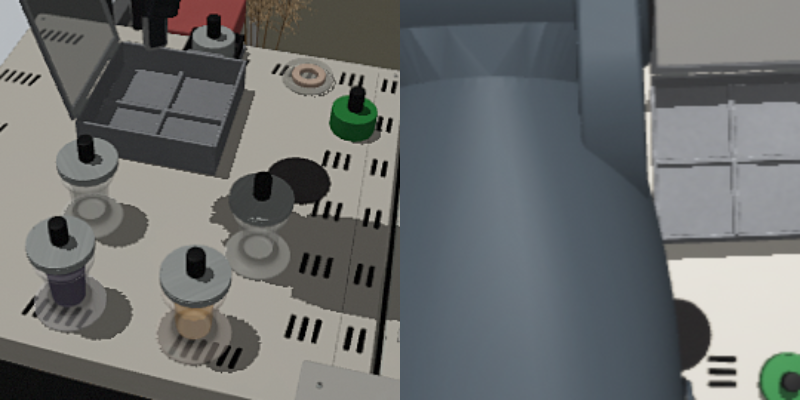

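>>> {"fn": "jog_arm", "kwargs": {
  "plan": [
    {"offset": [0, -0.1, 0], "twist": 0.06, "grip": -0.2},
    {"offset": [0, -0.2, 0], "twist": 0.12, "grip": -0.2},
    {"offset": [0, -0.32, 0], "twist": 0.2, "grip": -0.2},
    {"offset": [0, -0.44, 0], "twist": 0.28, "grip": -0.2},
    {"offset": [0, -0.56, 0], "twist": 0.36, "grip": -0.2},
    {"offset": [0, -0.68, 0], "twist": 0.44, "grip": -0.2},
    {"offset": [0, -0.8, 0], "twist": 0.52, "grip": -0.2},
    {"offset": [0, -0.9, 0], "twist": 0.6, "grip": -0.2},
    {"offset": [0, -0.952, 0], "twist": 0.6, "grip": -0.2},
    {"offset": [0, -0.952, 0], "twist": 0.6, "grip": -0.2}
  ]
}}

```text
t: 35.53
tool_pos: [0.565, -0.2763, 0.2303]
eef_rot: [-3.118, 0.001, 1.569]
contact_force: [0.4, -0.4, 0.5]
grip_width: 0.404
gripper_force: 0.0
```

>>> {"fn": "jog_arm", "kwargs": {
  "plan": [
    {"offset": [0, 0, -0.1], "twist": 0, "grip": -0.2},
    {"offset": [0, 0, -0.2], "twist": 0, "grip": -0.2},
    {"offset": [0, 0, -0.3], "twist": 0, "grip": -0.2},
    {"offset": [0, 0, -0.4], "twist": 0, "grip": -0.2},
    {"offset": [0, 0, -0.4], "twist": 0, "grip": -0.2},
    {"offset": [0, 0, -0.4], "twist": 0, "grip": -0.2},
    {"offset": [0, 0, -0.4], "twist": 0, "grip": -0.2}
  ]
}}

```text
t: 36.12
tool_pos: [0.5658, -0.273, 0.1133]
eef_rot: [-3.121, 0.001, 1.572]
contact_force: [-0.6, 0.3, 0.7]
grip_width: 0.401
gripper_force: 0.0
```

```bash
python3 m2.py 1 weight mat jarA jarB jarC jarD| sort;python3 -c "
from h import *
o=manip.observe();print(o['tool_pos'],o['eef_rot'])"
```

```text
jarA side [0.6255 0.0405] 0.529
jarA top [0.618  0.0384] 1.293
jarB side [0.4763 0.1602] 0.427
jarB top [0.4753 0.1554] 0.983
jarC side [0.6061 0.1582] 0.442
jarC top [0.6187 0.1729] 0.348
jarD side [0.4362 0.0475] 0.399
jarD top [0.418 0.089] 1.0
mat side [ 0.4115 -0.0744] 0.178
mat top [ 0.4119 -0.0738] 0.04
weight side [ 0.5644 -0.2769] 0.257
weight top [ 0.5766 -0.2513] 2.257
[ 0.56490517 -0.27325826  0.11211458] [-3.11994984e+00  6.58713300e-04  1.57184622e+00]
```

>>> {"fn": "jog_arm", "kwargs": {
  "plan": [
    {"offset": [0, 0, -0.06], "twist": 0, "grip": -0.2},
    {"offset": [0, 0, -0.12], "twist": 0, "grip": -0.2},
    {"offset": [0, 0, -0.17], "twist": 0, "grip": -0.2},
    {"offset": [0, 0, -0.2], "twist": 0, "grip": -0.2},
    {"offset": [0, 0, -0.2], "twist": 0, "grip": -0.2},
    {"offset": [0, 0, -0.2], "twist": 0, "grip": -0.2}
  ]
}}

```text
t: 37.02
tool_pos: [0.5646, -0.2731, 0.0518]
eef_rot: [-3.119, 0.0, 1.572]
contact_force: [0.3, -0.1, 0.5]
grip_width: 0.393
gripper_force: 0.0
```

>>> {"fn": "jog_arm", "kwargs": {
  "plan": [
    {"offset": [0, 0, 0], "twist": 0, "grip": -1},
    {"offset": [0, 0, 0], "twist": 0, "grip": -1},
    {"offset": [0, 0, 0], "twist": 0, "grip": -1},
    {"offset": [0, 0, 0], "twist": 0, "grip": -1},
    {"offset": [0, 0, 0], "twist": 0, "grip": -1},
    {"offset": [0, 0, 0], "twist": 0, "grip": -1}
  ]
}}

```text
t: 37.52
tool_pos: [0.5651, -0.2734, 0.0529]
eef_rot: [-3.121, 0.001, 1.572]
contact_force: [-4.3, -0.1, 7.2]
grip_width: 0.21
gripper_force: 58.5
```

>>> {"fn": "jog_arm", "kwargs": {
  "plan": [
    {"offset": [0, 0, 0.02], "twist": 0, "grip": -1},
    {"offset": [0, 0, 0.04], "twist": 0, "grip": -1},
    {"offset": [0, 0, 0.06], "twist": 0, "grip": -1},
    {"offset": [0, 0, 0.08], "twist": 0, "grip": -1},
    {"offset": [0, 0, 0.1], "twist": 0, "grip": -1},
    {"offset": [0, 0, 0.12], "twist": 0, "grip": -1},
    {"offset": [0, 0, 0.16], "twist": 0, "grip": -1},
    {"offset": [0, 0, 0.22], "twist": 0, "grip": -1},
    {"offset": [0, 0, 0.3], "twist": 0, "grip": -1},
    {"offset": [0, 0, 0.4], "twist": 0, "grip": -1}
  ]
}}

```text
t: 38.35
tool_pos: [0.5639, -0.2727, 0.1715]
eef_rot: [-3.117, -0.001, 1.572]
contact_force: [0.5, 0.1, -6.3]
grip_width: 0.21
gripper_force: 59.1
```

```bash
python3 - <<'E'
from h import *
shot('side');o=manip.observe();t=o['tool_pos'];print(t,o['contact_force'],o['grip_width'])
for z,n in((.06,'up'),(.015,'down')):print(n,proj('side',[.5645,-.274,z]))
lm('side','pad_top');lm('side','weight');print('weight origin exp',proj('side',[t[0],t[1],t[2]-.038]))
shot('top');[print(r['score'],np.array(r['bbox'])*[640,480,640,480]) for c in('top','side') for r in masks_of(c,'flap')[:2]]
lm('top','parking_mat',0)
E
```

```text
[ 0.5660043  -0.27368758  0.17872423] [ 0.33302069 -0.74776962  2.51759724] 0.20920588870468423
up [333.93326793 176.95895314]
down [333.39533247 195.2922296 ]
side pad_top 0.73 [332.2 178.6] 
side pad_top 0.52 [252.1 309.1] 
side weight 0.75 [334.8 144.5] 
side weight 0.72 [426.2 246.5] 
side weight 0.4 [300.5 239.2] 
weight origin exp [334.14442117 141.61713995]
0.87 [319.424 171.408 406.016 262.224]
0.55 [261.824 202.512 288.384 223.776]
0.76 [243.392 185.52  352.512 254.592]
0.35 [296.    359.904 344.704 406.32 ]
top parking_mat 0.9 [333.4 309.6] [ 0.4068 -0.0778  0.    ]
top parking_mat 0.2 [429.8 228.3] [ 0.5733 -0.2893  0.    ]
```

>>> {"fn": "jog_arm", "kwargs": {
  "plan": [
    {"offset": [-0.08, 0.1, 0.02], "twist": 0, "grip": -1},
    {"offset": [-0.16, 0.2, 0.02], "twist": 0, "grip": -1},
    {"offset": [-0.24, 0.3, 0.02], "twist": 0, "grip": -1},
    {"offset": [-0.32, 0.41, 0.02], "twist": 0, "grip": -1},
    {"offset": [-0.4, 0.52, 0.02], "twist": 0, "grip": -1},
    {"offset": [-0.46, 0.6, 0.02], "twist": 0, "grip": -1},
    {"offset": [-0.508, 0.663, 0.02], "twist": 0, "grip": -1},
    {"offset": [-0.508, 0.663, 0], "twist": 0, "grip": -1},
    {"offset": [-0.508, 0.663, -0.05], "twist": 0, "grip": -1},
    {"offset": [-0.508, 0.663, -0.05], "twist": 0, "grip": -1}
  ]
}}

```text
t: 39.53
tool_pos: [0.4107, -0.0737, 0.1542]
eef_rot: [-3.116, -0.0, 1.573]
contact_force: [-1.4, 0.0, -7.7]
grip_width: 0.208
gripper_force: 59.5
```

```bash
python3 - <<'E'
from fit import *
shot('side','w.png',(330,180,490,320),3);o=manip.observe();t=o['tool_pos'];print(t.round(4),o['contact_force'].round(1),o['grip_width'],o['gripper_force'])
R=[r for r in masks_of('side','weight') if r['score']>.2]
for r in R:
    c=np.array(r['bbox']).reshape(2,2).mean(0)*S;print(c,r['score'])
    if c[0]<412 and c[1]<280:
        for dz in(.036,.038,.042,.046,.05):
            # disc only
            x,f=fit(lambda p:np.r_[circ(*p,t[2]-dz,.029),circ(*p,t[2]-dz+.03,.029)],{'side':r['region']},t[:2]);print(dz,x.round(4),round(f,3))
E
python3 m2.py 1 mat
```

```text
[ 0.4111 -0.074   0.1553] [-0.1  0.7 -6.5] 0.20613389160507684 59.55763041973114
[400.16  219.696] 0.85
0.036 [ 0.4093 -0.0716] 0.122
0.038 [ 0.4099 -0.074 ] 0.125
0.042 [ 0.41   -0.0787] 0.133
0.046 [ 0.4103 -0.0834] 0.143
0.05 [ 0.4106 -0.0885] 0.155
[430.464 239.04 ] 0.82
mat side [ 0.4109 -0.0752] 0.257
```

>>> {"fn": "jog_arm", "kwargs": {
  "plan": [
    {"offset": [0, 0, -0.08], "twist": 0, "grip": -1},
    {"offset": [0, 0, -0.16], "twist": 0, "grip": -1},
    {"offset": [0, 0, -0.24], "twist": 0, "grip": -1},
    {"offset": [0, 0, -0.3], "twist": 0, "grip": -1},
    {"offset": [0, 0, -0.34], "twist": 0, "grip": -1},
    {"offset": [0, 0, -0.36], "twist": 0, "grip": -1},
    {"offset": [0, 0, -0.36], "twist": 0, "grip": -1},
    {"offset": [0, 0, -0.36], "twist": 0, "grip": -1}
  ]
}}

```text
t: 40.5
tool_pos: [0.4127, -0.0744, 0.0492]
eef_rot: [-3.12, 0.0, 1.572]
contact_force: [0.7, 0.5, -6.6]
grip_width: 0.212
gripper_force: 59.6
```

>>> {"fn": "jog_arm", "kwargs": {
  "plan": [
    {"offset": [0, 0, -0.01], "twist": 0, "grip": -1},
    {"offset": [0, 0, -0.018], "twist": 0, "grip": -1},
    {"offset": [0, 0, -0.024], "twist": 0, "grip": -1},
    {"offset": [0, 0, -0.028], "twist": 0, "grip": -1},
    {"offset": [0, 0, -0.028], "twist": 0, "grip": -1},
    {"offset": [0, 0, -0.028], "twist": 0, "grip": -1}
  ]
}}

```text
t: 41.0
tool_pos: [0.4126, -0.0749, 0.0413]
eef_rot: [-3.12, 0.002, 1.572]
contact_force: [-9.9, -4.1, 20.3]
grip_width: 0.21
gripper_force: 62.8
```

>>> {"fn": "jog_arm", "kwargs": {
  "plan": [
    {"offset": [0, 0, 0.004], "twist": 0, "grip": -1},
    {"offset": [0, 0, 0.004], "twist": 0, "grip": -0.4},
    {"offset": [0, 0, 0.004], "twist": 0, "grip": -0.2},
    {"offset": [0, 0, 0.004], "twist": 0, "grip": -0.2},
    {"offset": [0, 0, 0.004], "twist": 0, "grip": -0.2},
    {"offset": [0, 0, 0.08], "twist": 0, "grip": -0.2},
    {"offset": [0, 0, 0.18], "twist": 0, "grip": -0.2},
    {"offset": [0, 0, 0.3], "twist": 0, "grip": -0.2},
    {"offset": [0, 0, 0.42], "twist": 0, "grip": -0.2},
    {"offset": [0, 0, 0.55], "twist": 0, "grip": -0.2}
  ]
}}

```text
t: 41.83
tool_pos: [0.4117, -0.0741, 0.2066]
eef_rot: [-3.119, 0.0, 1.572]
contact_force: [0.6, -0.5, 0.2]
grip_width: 0.397
gripper_force: 0.0
```

>>> {"fn": "jog_arm", "kwargs": {
  "plan": [
    {"offset": [0, 0.14, 0.1], "twist": 0, "grip": -0.2},
    {"offset": [0, 0.28, 0.1], "twist": 0, "grip": -0.2},
    {"offset": [-0.05, 0.42, 0.1], "twist": 0, "grip": -0.2},
    {"offset": [-0.1, 0.55, 0.1], "twist": 0, "grip": -0.2},
    {"offset": [-0.15, 0.68, 0.1], "twist": 0, "grip": -0.2},
    {"offset": [-0.2, 0.8, 0.1], "twist": 0, "grip": -0.2},
    {"offset": [-0.25, 0.9, 0.1], "twist": 0, "grip": -0.2},
    {"offset": [-0.25, 0.9, 0.1], "twist": 0, "grip": -0.2},
    {"offset": [-0.25, 0.9, 0.1], "twist": 0, "grip": -0.2},
    {"offset": [-0.25, 0.9, 0.1], "twist": 0, "grip": -0.2}
  ]
}}

```text
t: 42.67
tool_pos: [0.3373, 0.1957, 0.2352]
eef_rot: [-3.119, 0.001, 1.573]
contact_force: [-0.5, -0.5, 0.2]
grip_width: 0.398
gripper_force: 0.0
```

```bash
sed -i "s/wt(p,.015),(.565,-.2745),.04/wt(p,.003),(.4125,-.0745),.03/" m2.py; python3 m2.py 2 weight mat|sort; for a in ".4363 .0472 .088" ".476 .161 .093" ".606 .159 .093" ".6247 .0421 .088"; do python3 seat.py $a|sed -n 3p;done; python3 - <<'E'
from h import *
shot('side');lm('side','petri_dish',0);lm('side','pad_top',.06);print(manip.observe()['t'],manip.observe()['contact_force'])
E
```

```text
mat side [ 0.4122 -0.0743] 4.099
mat side [ 0.4135 -0.074 ] 5.027
mat top [ 0.4124 -0.0749] 0.019
mat top [ 0.4132 -0.0744] 0.024
weight side [ 0.4129 -0.0742] 0.675
weight side [ 0.4137 -0.0724] 0.578
weight top [ 0.4124 -0.0759] 0.044
weight top [ 0.4129 -0.0747] 0.027
0 [0.4374 0.048 ] 0.041
0 [0.4756 0.1615] 0.025
0 [0.6059 0.1599] 0.019
0 [0.6236 0.0428] 0.025
side petri_dish 0.64 [396.7 215.2] [ 0.431 -0.263  0.   ]
side pad_top 0.7 [335.4 179.7] [ 0.5594 -0.2654  0.06  ]
43.8167 [ 0.23206467 -0.06273202 -0.24122685]
```

```bash
python3 -c "
from h import *
print(ticket.close_job())"
```

```text
the job is handed in; nothing more can be done
None
```

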